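# Put the washed syringe barrels and splints up to dry

## Task

Set the washed kit to dry. Slide the keeper of the drying rack fully open, lower every syringe barrel into a slot of its own with the flange down in the gap behind the slotted plate (on the far side, nozzle towards the robot), then slide the keeper fully closed over them; also hang both gutter splints astride the bar of the bar stand, with the channel along the bar. Leave the other things on the worktop alone.

Things in the scene. Friction and masses are not known exactly. Their poses are not given: they have to be found in the camera images.
- rack: fixed steel rack, 94 (x) x 212 (y) x 86 mm without keeper; origin under its centre, x away from the robot. Two upright combs 6 mm thick, slots 26 mm wide, open above, bottom at 45 mm, round-topped teeth to 74: cradle for the nozzle end at x=-45 mm, slotted plate at x=+15. Behind it a 12 mm flange gap (x=18 to 30), then a back stop. Between the combs free for fingers down to the 4 mm base
- tray: fixed shallow grey draining tray in front of the rack, 84 (x) x 380 (y) mm, in which the barrels lie: floor 2 mm thick, rims 10 mm wide and 7 mm high; origin under its centre; always in the same place
- microscope: fixed microscope, always in the same place, an obstacle: eyepieces from x=0.45 m, y=-0.17 to -0.30, 0.31 to 0.42 m above the worktop (pass in front of them); stage 0.15 m up, its near left corner at x=0.52, y=-0.11. The wall cabinets begin at x=0.63, 0.52 m above the worktop: stay low over the rack
- slot_right (a point): right-hand slot: the point where the middle of a seated barrel lies, 56 mm above the worktop. x axis (away from the robot): the direction the seated flange must point, flange then 42.5 mm ahead, in the gap; y along the row of slots, to the left. Slots are 58 mm apart; barrels are lowered in from above
- slot_middle (a point): middle slot: the point where the middle of a seated barrel lies, 56 mm above the worktop. x axis (away from the robot): the direction the seated flange must point, flange then 42.5 mm ahead, in the gap; y along the row of slots, to the left. Slots are 58 mm apart; barrels are lowered in from above
- slot_left (a point): left-hand slot: the point where the middle of a seated barrel lies, 56 mm above the worktop. x axis (away from the robot): the direction the seated flange must point, flange then 42.5 mm ahead, in the gap; y along the row of slots, to the left. Slots are 58 mm apart; barrels are lowered in from above
- keeper (a joint): aluminium keeper bar sliding along the top of the rack's back stop, to the rack's +y (left): 0 = closed (three 12 mm wide tabs, 80 to 86 mm above the worktop, lie over the slot mouths), 0.029 m = fully open (tabs over the teeth). Starts closed or up to 6 mm open; friction about 1 N, stays where it is left
- keeper_knob (a point): the keeper's upright black knob just beyond the rack's left end: 16 mm diameter, standing on an arm of the keeper bar, free from 20 mm below to 14 mm above this point, which is 66 mm above the worktop. Moves with the keeper along the rack's y; its axes are the rack's. Grip it from above, fingers on its two x sides (the rack ends 29 mm to its right when closed)
- bar_mid (a point): middle of the round steel bar of the fixed bar stand: 14 mm diameter, axis 64 mm above the worktop, y along the bar, z up. 91 mm clear each way to end plates that rise 8 mm above the axis; foot plate 50 x 200 x 6 mm. A hanging splint's centre is 21.5 mm below the axis; room for two side by side (centres 44 mm each side of the middle)
- barrel_1_mid (a point): loose white syringe barrel lying in the tray (2 or 3 are present), 50 g: round body 22 mm diameter; oblong flange 34 wide x 22 high x 5 mm thick at one end, nozzle 8 mm diameter at the other. Point: on the axis, 13 mm above the worktop. x axis along the barrel to the flange: body x -45 to +40 mm, flange +40 to +45, nozzle -45 to -53. Grip across the body
- barrel_2_mid (a point): loose white syringe barrel lying in the tray (2 or 3 are present), 50 g: round body 22 mm diameter; oblong flange 34 wide x 22 high x 5 mm thick at one end, nozzle 8 mm diameter at the other. Point: on the axis, 13 mm above the worktop. x axis along the barrel to the flange: body x -45 to +40 mm, flange +40 to +45, nozzle -45 to -53. Grip across the body
- barrel_3_mid (a point): loose white syringe barrel lying in the tray (2 or 3 are present), 50 g: round body 22 mm diameter; oblong flange 34 wide x 22 high x 5 mm thick at one end, nozzle 8 mm diameter at the other. Point: on the axis, 13 mm above the worktop. x axis along the barrel to the flange: body x -45 to +40 mm, flange +40 to +45, nozzle -45 to -53. Grip across the body
- splint_1_mid (a point): loose rigid white gutter splint (upside-down U), 54 wide (x) x 70 long (y, along the channel) x 65 mm high, wall 4, 80 g, standing on its two long edges, open below. Point: its centre, 32.5 mm above the lower edges. Side walls flat and upright to 38 mm, round roof above; inner crown 61 mm above the lower edges. Grip across the two side walls (54 mm)
- splint_2_mid (a point): loose rigid white gutter splint (upside-down U), 54 wide (x) x 70 long (y, along the channel) x 65 mm high, wall 4, 80 g, standing on its two long edges, open below. Point: its centre, 32.5 mm above the lower edges. Side walls flat and upright to 38 mm, round roof above; inner crown 61 mm above the lower edges. Grip across the two side walls (54 mm)
- petri_1: bystander, loose, leave alone: petri dish, 60 mm diameter, 15 mm high; origin at the centre of its underside
- lab_timer: bystander, loose, leave alone: digital timer, 60 x 64 x 18 mm; origin at the centre of its underside
- tally_counter: bystander, loose, leave alone: round hand tally counter, 56 x 52 x 19 mm; origin at the centre of its underside
- strip_carton: bystander, loose, leave alone: small white carton, 42 x 75 x 52 mm; origin at the centre of its underside
- oil_2: bystander, loose, leave alone: brown dropper bottle, 33 mm diameter, 102 mm high; origin at the centre of its underside
Things that resemble listed ones, but are neither listed nor needed, are in the scene too. What is shaped like the part that bears barrel_3_mid but green is not meant.

How it is judged (in metres and radians):
On the way, in this order (a step that is already met when the one before it is completed fails the run):
1. the keeper is slid open (value of joint keeper above 0.024 m), for 0.2 s.
2. every barrel is seated in a slot, flange behind the slotted plate (angle between the x axis of each of barrel_1_mid, barrel_2_mid, barrel_3_mid and the x axis of slot_middle, either way round below 0.08 rad and ((x of barrel_1_mid in the frame of slot_right between -0.006 and 0.006 m and y of barrel_1_mid in the frame of slot_right between -0.005 and 0.005 m and z of barrel_1_mid in the frame of slot_right between -0.004 and 0.004 m) or (x of barrel_1_mid in the frame of slot_middle between -0.006 and 0.006 m and y of barrel_1_mid in the frame of slot_middle between -0.005 and 0.005 m and z of barrel_1_mid in the frame of slot_middle between -0.004 and 0.004 m) or (x of barrel_1_mid in the frame of slot_left between -0.006 and 0.006 m and y of barrel_1_mid in the frame of slot_left between -0.005 and 0.005 m and z of barrel_1_mid in the frame of slot_left between -0.004 and 0.004 m)) and ((x of barrel_2_mid in the frame of slot_right between -0.006 and 0.006 m and y of barrel_2_mid in the frame of slot_right between -0.005 and 0.005 m and z of barrel_2_mid in the frame of slot_right between -0.004 and 0.004 m) or (x of barrel_2_mid in the frame of slot_middle between -0.006 and 0.006 m and y of barrel_2_mid in the frame of slot_middle between -0.005 and 0.005 m and z of barrel_2_mid in the frame of slot_middle between -0.004 and 0.004 m) or (x of barrel_2_mid in the frame of slot_left between -0.006 and 0.006 m and y of barrel_2_mid in the frame of slot_left between -0.005 and 0.005 m and z of barrel_2_mid in the frame of slot_left between -0.004 and 0.004 m)) and ((x of barrel_3_mid in the frame of slot_right between -0.006 and 0.006 m and y of barrel_3_mid in the frame of slot_right between -0.005 and 0.005 m and z of barrel_3_mid in the frame of slot_right between -0.004 and 0.004 m) or (x of barrel_3_mid in the frame of slot_middle between -0.006 and 0.006 m and y of barrel_3_mid in the frame of slot_middle between -0.005 and 0.005 m and z of barrel_3_mid in the frame of slot_middle between -0.004 and 0.004 m) or (x of barrel_3_mid in the frame of slot_left between -0.006 and 0.006 m and y of barrel_3_mid in the frame of slot_left between -0.005 and 0.005 m and z of barrel_3_mid in the frame of slot_left between -0.004 and 0.004 m))), for 0.2 s.
3. the keeper is slid closed over the seated barrels (all of step 2 and value of joint keeper below 0.005 m), for 0.2 s.
At the end, for the whole second after the job is handed in: Barrels in slots, flange behind the plate: middle within 6 mm along, 5 across, 4 in height, 0.08 rad; keeper within 5 mm of closed; splints astride the bar: centre within 15 mm of it sideways, 65 mm of its middle, 21.5 +-10 mm below, channel within 0.25 rad, upright within 0.35; at rest (all of step 3 and x of splint_1_mid in the frame of bar_mid between -0.015 and 0.015 m and y of splint_1_mid in the frame of bar_mid between -0.065 and 0.065 m and z of splint_1_mid in the frame of bar_mid between -0.0315 and -0.0115 m and angle between the y axis of each of splint_1_mid, splint_2_mid and the y axis of bar_mid, either way round below 0.25 rad and angle between each of splint_1_mid, splint_2_mid's own z axis and vertical below 0.35 rad and x of splint_2_mid in the frame of bar_mid between -0.015 and 0.015 m and y of splint_2_mid in the frame of bar_mid between -0.065 and 0.065 m and z of splint_2_mid in the frame of bar_mid between -0.0315 and -0.0115 m and linear speed of each of barrel_1, barrel_2, barrel_3, splint_1, splint_2 below 0.02 m/s); the robot touches nothing.
It fails at once if a bystander is shifted by more than 5 cm (distance of any of petri_1, lab_timer, tally_counter, strip_carton, oil_2 from where it was at the start of the episode above 0.05 m).
Of barrel_1, barrel_2, barrel_3 only 2 to 3 are there at a start; the rules pass over those that are not, and their reading is None.
At some moment in a run one of barrel_1, barrel_2, barrel_3 may be knocked a few centimetres aside while the robot is not near it.
Once in a run the grip may slacken for a moment while it holds something.
It also fails if it takes over 210 s, if anything falls off the work surface, if the arm or the gripper's body presses on something with over 40 N, if the wrist force passes 120 N, or if a joint passes its speed limit or range.

## Robot

A 6-joint arm with a two-finger parallel gripper is mounted at the origin on a cart in front of the work surface, level with it; the furniture and walls round the work are solid. World frame = base frame: x ahead of the robot, y to its left, z up, the work surface at z = 0. Lengths are in mm, angles in rad, forces in N, time in s.
With the tool pointing down it reaches from about 325 to 750 mm from the base axis. Payload 7.6 kg.
Tool frame: the origin (TCP) lies midway between the tips of the shut fingers; the grasp point (between the pads) lies 19 mm behind it; z points along the fingers, x is the direction in which the jaws open and shut, and the axes are right-handed (so a half turn about z gives the same grasp; the last joint's range is limited). The gripper opens to 85 mm and grips with 20 to 120 N. Pads are 22 mm wide; open, the fingers measure 114 mm over their backs; the gripper's body (76 mm by 85 mm) begins 54 mm behind the grasp point. The pads swing forward as they close: fully open they stand 13 mm farther back than shut.
Start: joints at [1.103, 0.052, 1.401, -0, 1.689, -0.07], TCP at [203.366, 484.033, 231.323] pointing down, gripper open.
Joint ranges: [-2.9, 2.9], [-0.91, 2.17], [0.12, 2.37], [-1.06, 4.2], [0.26, 2.73], [-2.93, 2.93]. Speed limits (rad/s): [2.57, 2.57, 3.01, 3.14, 3.14, 3.14].

## Interface

Orientations are given as a unit quaternion [w, x, y, z].
In Python, from cell import manip gives the robot as it stands.
- The arm moves only by the tool move_arm, never from a script. Its argument "plan" is one flat list of numbers, 6 for each row, row after row: the shift along the tool's x, y, z normalised to -1 to 1, where 1 is 80 mm, then the turn, a rotation vector about the tool's x, y, z normalised to -1 to 1, where 1 is 180 degrees. In form: [dx, dy, dz, rx, ry, rz, dx, dy, dz, rx, ry, rz, ...]. A call has 1 to 20 rows; each row is the pose to reach, as a shift and turn from the pose commanded when the call began, along the tool's axes at that moment, turning the shorter way round; what a row does not reach only later rows make up. A row lasts 1/8 s, in which the tool goes at most 62.5 mm and 10.7 degrees, less where a joint would pass 70% of its speed; a pose out of reach is approached as far as the arm can. A call with a number of a shift or a turn outside -1 to 1 is refused whole. A call with a gripper value outside its range is refused whole. "jaw" is the gripper's target within -1 to 1 (shut at 1, half-way at 0, fully open at -1), set as the call begins (left out, the last holds). The fingers move at their own pace and stop on an object; the grip force is fixed at half the most. Time passes only in rows, so rows that repeat a pose let the fingers close. It gives the time, the measured TCP pose, the force and the opening at its end, in the units of the state.
- manip.read_state(): the state, without advancing time (a new reading comes with each control period).
- manip.capture(name): name is "scene" or "top" or "wrist"; returns the picture (420x560x3 uint8, red, green, blue); there is no depth.
- manip.camera_params(name): a dict with "fx", "fy", "cx", "cy" (pixels), "R" (3x3) and "t" (3): a world point X has camera coordinates R X + t. Camera axes: x right, y down, z forward; pixel columns grow to the right and rows downward; lengths in mm; the calibration is good to about 2 mm. A picture is of the moment at which its call begins: read the wrist's pose just before it. camera_params takes no time and is no camera call; for the wrist camera it gives the pose at the moment of the call.
- manip.job_done(): hands the job in, once; it reports no verdict.
The state is a dict: "clock": time; "joint_positions": joint angles; "qd": joint speeds; "joint_efforts": joint torques, N m; "ee_pos": TCP position; "ee_rot": TCP orientation; "contact_force": force on the tool from outside, world axes, zero at the start; "torque": the same for the moment, N m; "gripper_width": opening from 0.0 (shut) to 1.0 (fully open).
Only numpy, scipy, OpenCV 4.12 (cv2) and the standard library are available. Lean on these libraries where they do the work, as an engineer would, in place of code of your own. Each camera call takes 0.05 s, during which the arm holds its last target.

## Working session

There is one attempt and no reset: what is moved stays moved. The work goes in short steps, Python scripts to look and compute and a tool call to move; the robot and the scene stay as the last step left them, time stands still between calls to the robot, and variables do not carry over. Pictures are saved under pics/ and viewed, and the job is handed in when it is done.

Besides the shell and the picture viewer there is one more tool, called after "Emit:" as name(argument=value, ...) on one line, values as JSON. move_arm: Moves the arm, as the interface text tells. Its arguments: {"type":"object","properties":{"plan":{"type":"array"},"jaw":{"type":"number"}},"required":["plan"]}

```bash
ls; mkdir -p pics; cat > h.py <<'E'
import numpy as np, cv2
from cell import manip
from scipy.spatial.transform import Rotation as R
def snap(n,f):
    im=manip.capture(n); cv2.imwrite('pics/'+f+'.png',cv2.cvtColor(im,cv2.COLOR_RGB2BGR)); return im
def ray(n,u,v,z,P=None):
    p=P or manip.camera_params(n)
    Rm=np.array(p['R']);t=np.array(p['t']); c=-Rm.T@t
    d=Rm.T@np.array([(u-p['cx'])/p['fx'],(v-p['cy'])/p['fy'],1])
    return c+d*(z-c[2])/d[2]
def proj(n,X,P=None):
    p=P or manip.camera_params(n)
    c=np.array(p['R'])@np.array(X,float)+np.array(p['t'])
    return np.array([p['fx']*c[0]/c[2]+p['cx'],p['fy']*c[1]/c[2]+p['cy']])
def st():
    s=manip.read_state(); q=s['ee_rot']
    r=R.from_quat([q[1],q[2],q[3],q[0]])
    return s,np.array(s['ee_pos']),r
E
python3 - <<'E'
from h import *
for n in ('scene','top','wrist'):
    print(manip.camera_params(n)); snap(n,n+'0')
print(manip.read_state())
E
```

```text
pics
{'fx': 393.2773237215349, 'fy': 393.2773237215349, 'cx': 272.45386986282176, 'cy': 210.13859629816122, 'R': array([[ 0.89407249, -0.44788931, -0.00543514],
       [-0.25952469, -0.50809465, -0.82127143],
       [ 0.36507713,  0.73568675, -0.57051179]]), 't': array([-501.61783201,  179.52012686, 1291.09411912])}
{'fx': 494.44411612612805, 'fy': 494.44411612612805, 'cx': 277.5875880476293, 'cy': 210.1737958176145, 'R': array([[-7.67624838e-03, -9.99968706e-01, -1.91393635e-03],
       [-9.78251464e-01,  7.90625351e-03, -2.07271714e-01],
       [ 2.07280359e-01,  2.81241882e-04, -9.78281541e-01]]), 't': array([  -9.97166165,  555.32299459, 1557.61817115])}
{'fx': 349.7655592103928, 'fy': 349.7655592103928, 'cx': 281.9002017549647, 'cy': 209.51590998718555, 'R': array([[ 0.3862066 ,  0.92241119, -0.00143138],
       [ 0.87618029, -0.36636408,  0.31318599],
       [ 0.28836186, -0.12220865, -0.94969073]]), 't': array([-524.42126876,  -41.52052838,  379.9864191 ])}
{'clock': 0.15, 'joint_positions': array([ 1.10270021e+00,  5.27192660e-02,  1.40146469e+00, -2.86436395e-06,
        1.68862323e+00, -7.03444052e-02]), 'qd': array([-1.97552496e-04,  3.83494667e-05, -1.98940500e-03, -1.52896323e-03,
       -4.18324201e-04,  8.88814401e-05]), 'joint_efforts': array([ 6.86101721e-04, -3.81948495e+01, -3.60424984e+01, -8.31538273e-05,
        4.63420147e-03, -4.65311450e-05]), 'ee_pos': array([203.25651174, 483.81423576, 230.66521463]), 'ee_rot': array([ 3.00958160e-04,  8.32870443e-01,  5.53467665e-01, -5.27442977e-04]), 'contact_force': array([-0.1936861 ,  0.46442194,  0.34761573]), 'torque': array([ 0.01117418,  0.00884554, -0.02834981]), 'gripper_width': 1.000142293611447}
```

View pics/scene0.png

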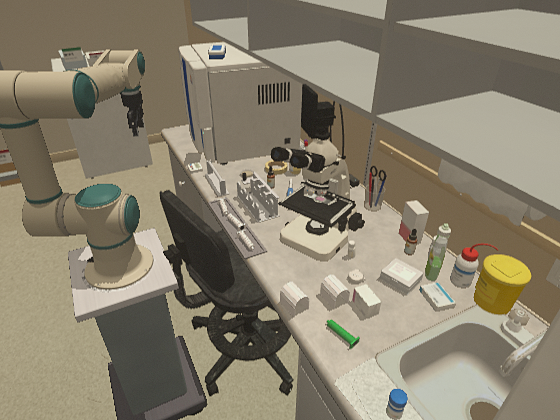

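View pics/top0.png

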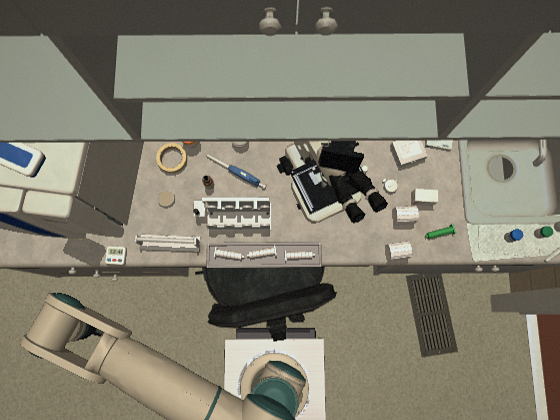

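View pics/wrist0.png

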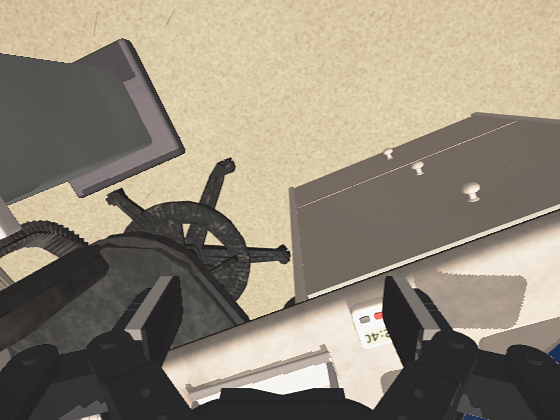

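```bash
python3 - <<'E'
import cv2
a=cv2.imread('pics/top0.png')
cv2.imwrite('pics/c1.png',cv2.resize(a[190:275,125:330],None,fx=3.9,fy=3.9,interpolation=cv2.INTER_CUBIC))
cv2.imwrite('pics/c2.png',cv2.resize(a[140:275,330:490],None,fx=4.4,fy=4.4,interpolation=cv2.INTER_CUBIC))
from h import *
for n,u,v,z in [('bar',168,242,64),('rackL',197,210,66),('tray',264,255,0),('s1',400,250,40),('s2',405,214,40),('timer',116,255,10),('b1',229,253,13),('b2',262,253,13),('b3',300,255,13)]: print(n,ray('top',u,v,z).round(0))
E
```

```text
bar [452. 339.  64.]
rackL [556. 248.  66.]
tray [416.  32.   0.]
s1 [ 424. -411.   40.]
s2 [ 543. -434.   40.]
timer [418. 521.  10.]
b1 [422. 147.  13.]
b2 [421.  38.  13.]
b3 [413. -87.  13.]
```

View pics/c1.png

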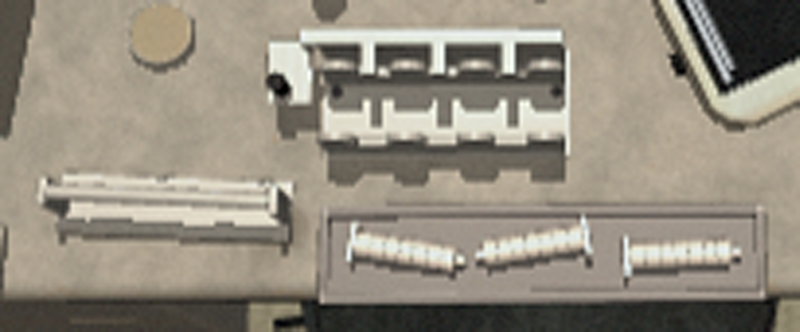

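View pics/c2.png

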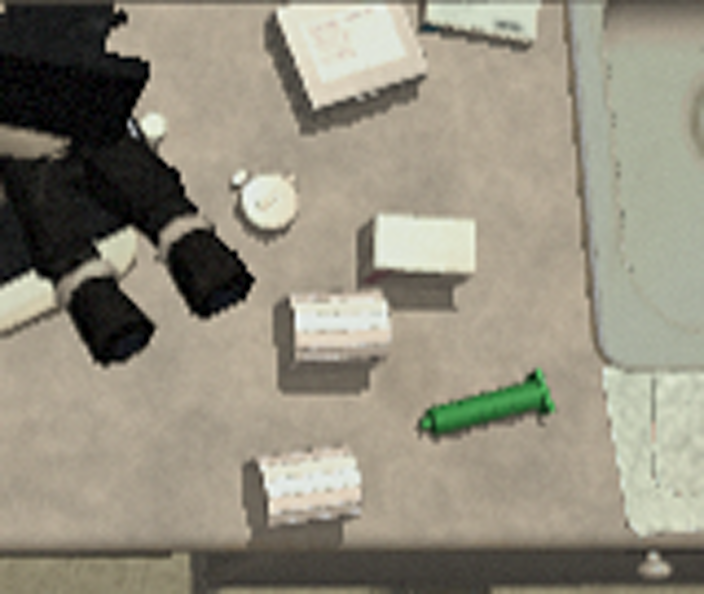

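```bash
cat >> h.py <<'E'
def go(x,y,z,yaw=None,tilt=True):
    """print total shift in tool units and turn to reach target (yaw of tool x, deg, tool down)"""
    s,p,r=st(); d=r.inv().apply(np.array([x,y,z])-p)/80
    if yaw is None: M=r.as_matrix()[:,0]; yaw=np.degrees(np.arctan2(M[1],M[0]))
    a=np.radians(yaw); T=np.array([[np.cos(a),np.sin(a),0],[np.sin(a),-np.cos(a),0],[0,0,-1]])
    rv=(r.inv()*R.from_matrix(T)).as_rotvec()/np.pi
    M=r.as_matrix()[:,0]
    print('clk',round(s['clock'],2),'pos',p.round(1),'yaw',np.degrees(np.arctan2(M[1],M[0])).round(1),'F',np.array(s['contact_force']).round(1),'w',round(s['gripper_width'],3))
    print('shift',d.round(3),'turn',rv.round(3),'calls',int(np.ceil(abs(d).max())))
E
python3 - <<'E'
from h import *
go(430,200,260,90)
s,p,r=st();P=manip.camera_params('wrist');c=-np.array(P['R']).T@P['t'];print(r.inv().apply(c-p), r.inv().as_matrix()@np.array(P['R']).T)
E
```

```text
clk 0.15 pos [203.3 483.8 230.7] yaw 67.2 F [-0.2  0.5  0.3] w 1.0
shift [-2.173  3.987 -0.364] turn [-0.     0.    -0.127] calls 4
[-7.75064534e-02 -8.02195752e+01 -1.42565614e+02] [[ 9.99999237e-01  1.17106884e-03  3.93834896e-04]
 [-1.23549878e-03  9.49659661e-01  3.13281028e-01]
 [-7.13546443e-06 -3.13281275e-01  9.49660383e-01]]
```

Emit:
move_arm(plan=[-0.45, 1, -0.1, 0, 0, 0, -0.45, 1, -0.1, 0, 0, 0])

```text
clock: 0.4
ee_pos: [264.3, 418.4, 239.3]
ee_rot: [0.0, 0.833, 0.553, 0.0]
contact_force: [-0.4, 0.6, -0.5]
gripper_width: 1.0
```

Emit:
move_arm(plan=[-0.45, 1, -0.1, 0, 0, 0, -0.45, 1, -0.1, 0, 0, 0])

```text
clock: 0.65
ee_pos: [324.4, 353.8, 247.4]
ee_rot: [0.0, 0.833, 0.553, 0.0]
contact_force: [-0.1, -0.0, 0.2]
gripper_width: 1.002
```

Emit:
move_arm(plan=[-0.45, 1, -0.1, 0, 0, 0, -0.45, 1, -0.1, 0, 0, 0])

```text
clock: 0.9
ee_pos: [384.2, 289.5, 255.4]
ee_rot: [0.0, 0.834, 0.552, 0.0]
contact_force: [-0.5, 0.4, -0.2]
gripper_width: 1.001
```

```bash
python3 - <<'E'
from h import *
go(430,200,260,90)
E
```

```text
clk 0.9 pos [384.2 289.5 255.4] yaw 67.1 F [-0.5  0.4 -0.2] w 1.001
shift [-0.807  0.963 -0.057] turn [ 0.     0.    -0.127] calls 1
```

Emit:
move_arm(plan=[-0.8, 0.96, -0.05, 0, 0, -0.127, -0.8, 0.96, -0.05, 0, 0, -0.127, -0.8, 0.96, -0.05, 0, 0, -0.127])

```text
clock: 1.27
ee_pos: [429.8, 200.4, 259.1]
ee_rot: [0.0, 0.707, 0.707, -0.0]
contact_force: [0.5, 0.7, -0.9]
gripper_width: 1.005
```

```bash
python3 - <<'E'
from h import *
go(430,200,260,90); snap('wrist','w1')
E
```

```text
clk 1.27 pos [429.8 200.4 259.1] yaw 90.0 F [ 0.5  0.7 -0.9] w 1.005
shift [-0.005  0.003 -0.011] turn [-0.  0.  0.] calls 1
```

View pics/w1.png

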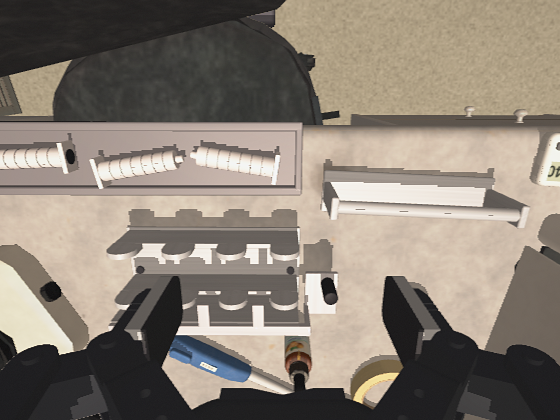

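```bash
python3 - <<'E'
import cv2
a=cv2.imread('pics/w1.png')
cv2.imwrite('pics/c3.png',cv2.resize(a[200:345,100:350],None,fx=3.2,fy=3.2,interpolation=cv2.INTER_CUBIC))
cv2.imwrite('pics/c4.png',cv2.resize(a[120:240,300:560],None,fx=3,fy=3,interpolation=cv2.INTER_CUBIC))
cv2.imwrite('pics/c5.png',cv2.resize(a[110:205,60:310],None,fx=3.2,fy=3.2,interpolation=cv2.INTER_CUBIC))
E
```

```text
(no output)
```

View pics/c3.png

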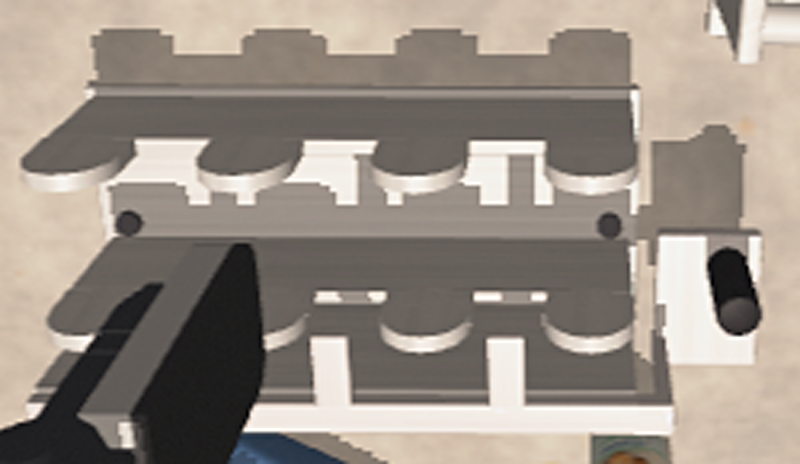

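View pics/c4.png

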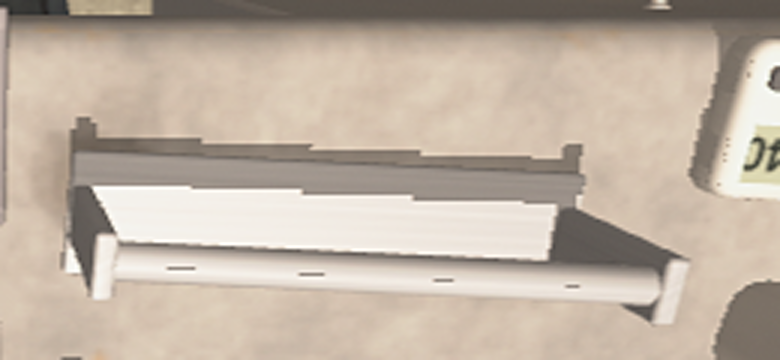

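View pics/c5.png

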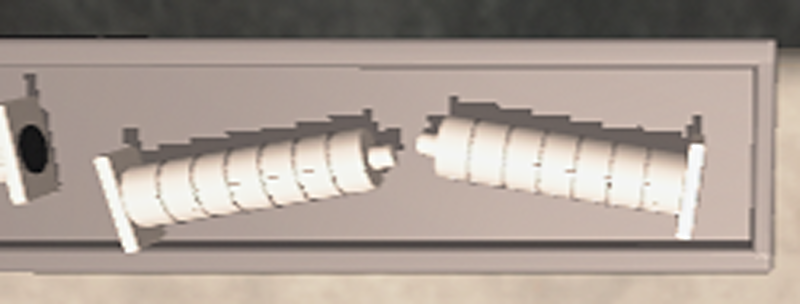

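```bash
python3 - <<'E'
from h import *
def c3(u,v,z): return ray('wrist',100+(u+.5)/3.2-.5,200+(v+.5)/3.2-.5,z).round(1)
def c4(u,v,z): return ray('wrist',300+(u+.5)/3-.5,120+(v+.5)/3-.5,z).round(1)
def c5(u,v,z): return ray('wrist',60+(u+.5)/3.2-.5,110+(v+.5)/3.2-.5,z).round(1)
print('knob',c3(740,318,80),c3(727,255,46))
for u,v,w in [(592,178,192),(419,178,193),(250,178,190),(78,175,190)]: print('front',c3(u,v,74),c3(u,w,74))
for u,v,w in [(588,338,352),(425,339,352)]: print('back',c3(u,v,74),c3(u,w,74))
print('screws',c3(129,224,5),c3(610,224,5))
print('tabs L,R',c3(314,338,86),c3(350,338,86),c3(487,338,86),c3(523,338,86), 'keeper bottom edge', c3(332,405,86),c3(505,405,86))
print('bar ends plate', c4(103,236,72),c4(103,298,72),c4(676,260,72),c4(667,322,72))
print('bar axis', c4(115,262,68),c4(655,286,68))
print('b_mid flange',c5(115,203,24),'noz',c5(395,158,13),'bodyend',c5(370,160,13))
print('b_left flange',c5(691,192,24),'noz',c5(420,146,13))
E
```

```text
knob [554.6 253.5  80. ] [550.4 253.2  46. ]
front [506.8 204.3  74. ] [511.7 204.3  74. ]
front [507.  148.6  74. ] [512.3 148.4  74. ]
front [507.2  94.2  74. ] [511.5  93.8  74. ]
front [506.3  38.9  74. ] [511.7  38.2  74. ]
back [566.4 203.3  74. ] [571.9 203.4  74. ]
back [567.  148.1  74. ] [572.1 147.9  74. ]
screws [560.7  22.    5. ] [559.9 212.3   5. ]
tabs L,R [558.8 113.8  86. ] [558.7 125.6  86. ] [558.6 170.3  86. ] [558.5 182.   86. ] keeper bottom edge [584.6 118.   86. ] [584.4 175.7  86. ]
bar ends plate [446.  252.4  72. ] [467.6 253.5  72. ] [453.5 441.8  72. ] [475.4 443.6  72. ]
bar axis [456.2 257.5  68. ] [464.  439.7  68. ]
b_mid flange [432.2  -3.6  24. ] noz [418.3  90.8  13. ] bodyend [419.  82.  13.]
b_left flange [427.6 194.3  24. ] noz [414.   99.8  13. ]
```

Emit:
move_arm(plan=[0.66, 0.8, 0.2, 0, 0, 0.5, 0.66, 0.8, 0.2, 0, 0, 0.5, 0.66, 0.8, 0.2, 0, 0, 0.5, 0.66, 0.8, 0.2, 0, 0, 0.5, 0.66, 0.8, 0.2, 0, 0, 0.5, 0.66, 0.8, 0.2, 0, 0, 0.5, 0.66, 0.8, 0.2, 0, 0, 0.5, 0.66, 0.8, 0.2, 0, 0, 0.5, 0.66, 0.8, 0.2, 0, 0, 0.5, 0.66, 0.8, 0.2, 0, 0, 0.5], jaw=-0.2)

```text
clock: 2.58
ee_pos: [492.4, 256.0, 243.0]
ee_rot: [0.0, 1.0, 0.001, -0.0]
contact_force: [-0.2, -1.0, -0.4]
gripper_width: 0.601
```

```bash
python3 - <<'E'
from h import *
go(554.5,253.2,130,0); snap('wrist','w2')
E
```

```text
clk 2.58 pos [492.4 256.  243. ] yaw 0.1 F [-0.2 -1.  -0.4] w 0.601
shift [0.776 0.036 1.412] turn [0.    0.    0.001] calls 2
```

View pics/w2.png

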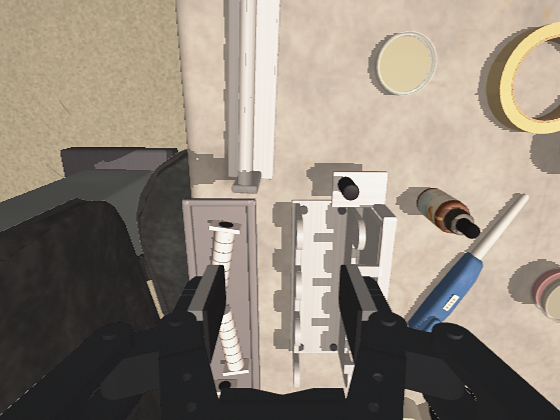

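```bash
python3 - <<'E'
from h import *
a=cv2.imread('pics/w2.png')
cv2.imwrite('pics/c6.png',cv2.resize(a[160:260,280:480],None,fx=4,fy=4,interpolation=cv2.INTER_CUBIC))
print(proj('wrist',[554.5,253.2,80]),proj('wrist',[554.5,253.2,46]))
E
```

```text
[350.23042985 191.01040881] [343.94150897 182.01628149]
```

View pics/c6.png

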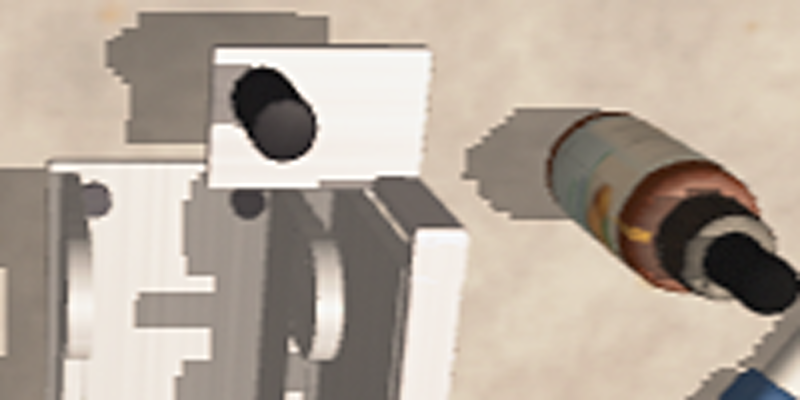

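```bash
python3 - <<'E'
from h import *
print(ray('wrist',475,231,102),ray('wrist',432,203,10))
E
```

```text
[661.06675951 223.60019547 102.        ] [661.40302604 220.61224923  10.        ]
```

Emit:
move_arm(plan=[0.775, 0.04, 0.7, 0, 0, 0, 0.775, 0.04, 0.9, 0, 0, 0, 0.775, 0.04, 0.9, 0, 0, 0])

```text
clock: 3.0
ee_pos: [553.8, 251.9, 167.8]
ee_rot: [0.001, 1.0, 0.001, -0.003]
contact_force: [-0.9, 0.2, 0.0]
gripper_width: 0.602
```

Emit:
move_arm(plan=[0.01, 0, 0.7, 0, 0, 0, 0.01, 0, 0.9, 0, 0, 0, 0.01, 0, 0.9, 0, 0, 0])

```text
clock: 3.38
ee_pos: [555.1, 252.7, 100.0]
ee_rot: [0.0, 1.0, 0.001, -0.0]
contact_force: [1.3, 0.2, 1.0]
gripper_width: 0.6
```

Emit:
move_arm(plan=[0, 0, 0.3, 0, 0, 0, 0, 0, 0.57, 0, 0, 0, 0, 0, 0.57, 0, 0, 0])

```text
clock: 3.75
ee_pos: [555.6, 252.7, 54.8]
ee_rot: [-0.0, 1.0, 0.001, 0.0]
contact_force: [-0.4, -0.4, 0.6]
gripper_width: 0.598
```

Emit:
move_arm(plan=[0, 0, 0, 0, 0, 0, 0, 0, 0, 0, 0, 0, 0, 0, 0, 0, 0, 0, 0, 0, 0, 0, 0, 0, 0, 0, 0, 0, 0, 0], jaw=1)

```text
clock: 4.38
ee_pos: [555.1, 253.2, 56.1]
ee_rot: [-0.001, 1.0, 0.001, -0.0]
contact_force: [-8.1, -0.0, 9.3]
gripper_width: 0.161
```

Emit:
move_arm(plan=[0, -0.1, 0, 0, 0, 0, 0, -0.2, 0, 0, 0, 0, 0, -0.3, 0, 0, 0, 0, 0, -0.345, 0, 0, 0, 0, 0, -0.345, 0, 0, 0, 0])

```text
clock: 5.0
ee_pos: [555.2, 280.8, 56.1]
ee_rot: [-0.0, 1.0, 0.001, -0.0]
contact_force: [-7.3, -0.5, 9.5]
gripper_width: 0.165
```

```bash
python3 - <<'E'
from h import *
go(554.5,253.2,130,0); a=snap('wrist','w3')
E
```

```text
clk 5.0 pos [555.2 280.8  56.1] yaw 0.1 F [-7.3 -0.5  9.5] w 0.165
shift [-0.01   0.344 -0.924] turn [-0.     0.     0.001] calls 1
```

View pics/w3.png

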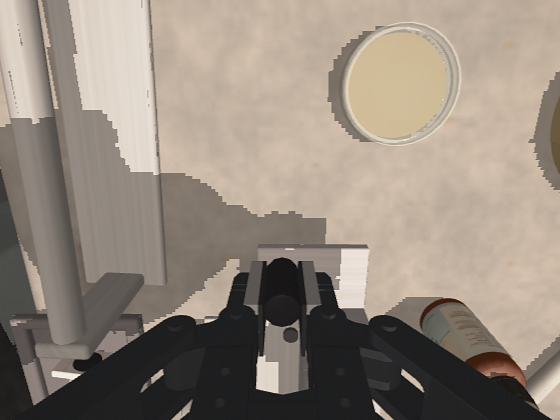

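Emit:
move_arm(plan=[0, 0, 0, 0, 0, 0, 0, 0, 0, 0, 0, 0, 0, 0, 0, 0, 0, 0, 0, 0, -0.5, 0, 0, 0, 0, 0, -1, 0, 0, 0, 0, 0, -1, 0, 0, 0], jaw=-0.2)

```text
clock: 5.8
ee_pos: [557.4, 280.8, 138.3]
ee_rot: [-0.002, 1.0, 0.001, 0.004]
contact_force: [-0.5, -0.9, -0.5]
gripper_width: 0.598
```

Emit:
move_arm(plan=[-0.9, 0.8, -0.7, 0, 0, 0, -0.9, 0.8, -0.7, 0, 0, 0, -0.9, 0.8, -0.7, 0, 0, 0])

```text
clock: 6.18
ee_pos: [483.2, 215.1, 191.4]
ee_rot: [-0.0, 1.0, 0.0, 0.002]
contact_force: [0.5, -0.1, -0.3]
gripper_width: 0.604
```

Emit:
move_arm(plan=[-0.75, 0.5, -0.2, 0, 0, 0, -0.75, 0.5, -0.2, 0, 0, 0, -0.75, 0.5, -0.2, 0, 0, 0])

```text
clock: 6.55
ee_pos: [423.9, 176.1, 205.4]
ee_rot: [-0.0, 1.0, 0.0, 0.0]
contact_force: [0.5, 0.5, -0.2]
gripper_width: 0.603
```

```bash
python3 - <<'E'
from h import *
go(421,147,120,0); a=snap('wrist','w4')
E
```

```text
clk 6.55 pos [423.9 176.1 205.4] yaw 0.1 F [ 0.5  0.5 -0.2] w 0.603
shift [-0.038  0.365  1.068] turn [-0. -0.  0.] calls 2
```

View pics/w4.png

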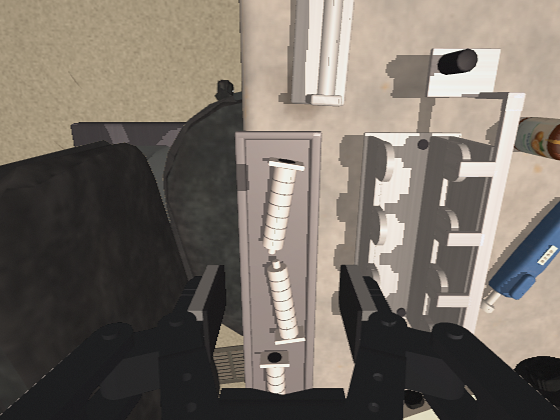

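```bash
python3 - <<'E'
from h import *
a=cv2.imread('pics/w4.png')
cv2.imwrite('pics/c7.png',cv2.resize(a[120:385,225:335],None,fx=4,fy=4,interpolation=cv2.INTER_CUBIC)[:,:].transpose(1,0,2)[:, :800])
cv2.imwrite('pics/c8.png',cv2.resize(a[120:270,225:335],None,fx=4,fy=4,interpolation=cv2.INTER_CUBIC))
E
```

```text
(no output)
```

View pics/c8.png

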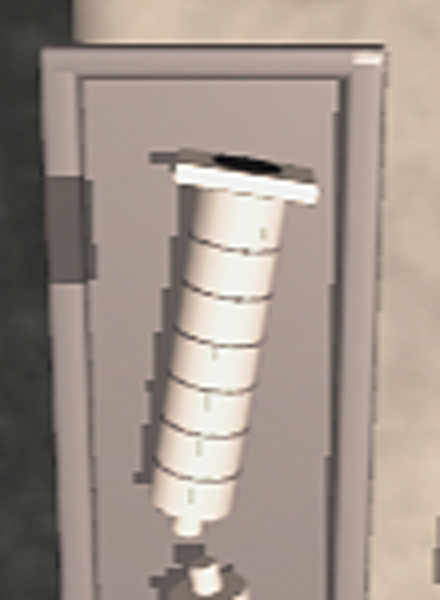

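```bash
python3 - <<'E'
from h import *
def c(u,v,z): return ray('wrist',225+(u+.5)/4-.5,120+(v+.5)/4-.5,z)
f=c(246,184,24); n=c(188,530,13); b=c(194,497,14)
print(f,n,b, np.linalg.norm(f[:2]-n[:2]))
d=(f-n)[:2];d/=np.linalg.norm(d); print('yaw',np.degrees(np.arctan2(d[1],d[0])),'mid from nose',n[:2]+53*d,'from fl',f[:2]-42.5*d)
for u,v in [(240,200),(192,497),(236,240),(222,340),(206,440)]: print(c(u,v,14))
E
```

```text
[428.4934692 193.094689   24.       ] [413.96826013  98.98463659  13.        ] [415.62187463 108.86692786  14.        ] 95.22438586171536
yaw 81.22604197892815 mid from nose [422.05270272 151.36442074] from fl [422.01066146 151.09203189]
[427.18721266 187.20717988  14.        ]
[415.10225204 108.86553775  14.        ]
[426.25817623 177.28002345  14.        ]
[422.85830427 151.64341184  14.        ]
[418.78237311 124.77208623  14.        ]
```

```bash
python3 - <<'E'
from h import *
def c(u,v,z): return ray('wrist',225+(u+.5)/4-.5,120+(v+.5)/4-.5,z)
print(c(340,82,7),c(333,340,7),c(88,300,7),c(384,50,7))
go(422.2,151.2,60,-8.8)
E
```

```text
[451.18770909 214.65658272   7.        ] [451.17984406 149.51506209   7.        ] [388.89799516 159.96442224   7.        ] [461.50408105 222.2470475    7.        ]
clk 6.6 pos [424.3 176.4 205.4] yaw 0.1 F [ 0.3  0.4 -0.1] w 0.6
shift [-0.027  0.315  1.817] turn [-0.    -0.     0.049] calls 2
```

Emit:
move_arm(plan=[-0.027, 0.315, 0.7, 0, 0, 0.049, -0.027, 0.315, 0.98, 0, 0, 0.049, -0.027, 0.315, 0.98, 0, 0, 0.049], jaw=0.25)

```text
clock: 6.98
ee_pos: [421.1, 150.8, 125.2]
ee_rot: [0.001, 0.997, -0.076, -0.002]
contact_force: [0.4, 0.5, 0.6]
gripper_width: 0.374
```

```bash
python3 - <<'E'
from h import *
go(422.2,151.2,7,-8.8)
E
```

```text
clk 6.97 pos [421.1 150.8 125.2] yaw -8.7 F [0.4 0.5 0.6] w 0.374
shift [ 0.019 -0.01   1.477] turn [0.001 0.001 0.   ] calls 2
```

Emit:
move_arm(plan=[0, 0, 0.6, 0, 0, 0, 0, 0, 0.9, 0, 0, 0, 0, 0, 0.9, 0, 0, 0, 0, 0, 0.9, 0, 0, 0])

```text
clock: 7.48
ee_pos: [423.0, 151.4, 57.3]
ee_rot: [-0.001, 0.997, -0.076, 0.001]
contact_force: [-0.4, 1.0, 0.2]
gripper_width: 0.376
```

```bash
python3 - <<'E'
from h import *
go(422.2,151.2,7,-8.8); snap('wrist','w5')
E
```

```text
clk 7.47 pos [423.  151.4  57.3] yaw -8.7 F [-0.4  1.   0.2] w 0.376
shift [-0.011  0.004  0.628] turn [-0.    -0.001  0.   ] calls 1
```

View pics/w5.png

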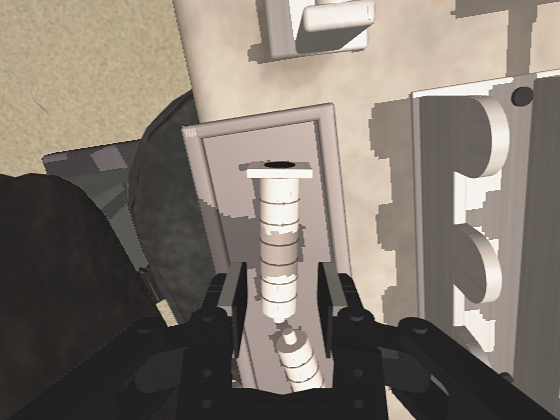

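Emit:
move_arm(plan=[-0.018, 0, 0.3, 0, 0, 0, -0.018, 0, 0.55, 0, 0, 0, -0.018, 0, 0.62, 0, 0, 0, -0.018, 0, 0.62, 0, 0, 0])

```text
clock: 8.02
ee_pos: [420.7, 151.1, 6.7]
ee_rot: [-0.0, 0.997, -0.076, 0.001]
contact_force: [-0.2, -0.5, -0.4]
gripper_width: 0.373
```

Emit:
move_arm(plan=[0, 0, 0, 0, 0, 0, 0, 0, 0, 0, 0, 0, 0, 0, 0, 0, 0, 0, 0, 0, 0, 0, 0, 0], jaw=1)

```text
clock: 8.52
ee_pos: [421.2, 151.3, 7.2]
ee_rot: [-0.0, 0.997, -0.076, 0.001]
contact_force: [-1.2, -1.0, 7.0]
gripper_width: 0.232
```

Emit:
move_arm(plan=[0, 0, -0.3, 0, 0, 0, 0, 0, -0.7, 0, 0, 0, 0, 0, -1, 0, 0, 0, 0, 0, -1, 0, 0, 0])

```text
clock: 9.02
ee_pos: [421.4, 151.3, 87.7]
ee_rot: [-0.001, 0.997, -0.076, 0.002]
contact_force: [0.2, 1.0, -0.8]
gripper_width: 0.229
```

```bash
python3 - <<'E'
from h import *
go(480,165,140,-90); snap('wrist','w6')
E
```

```text
clk 9.03 pos [421.4 151.3  87.7] yaw -8.8 F [ 0.2  1.  -0.8] w 0.229
shift [ 0.701 -0.282 -0.65 ] turn [-0.002 -0.001  0.451] calls 1
```

View pics/w6.png

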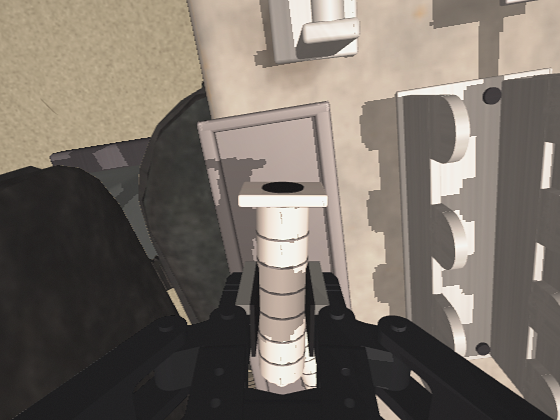

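```bash
cat >> h.py <<'E'
Rc=np.array([[0.99999924,0.00117107,0.00039383],[-0.0012355,0.94965966,0.31328103],[-0.00000714,-0.31328128,0.94966038]])
Tc=np.array([-0.0775,-80.2196,-142.5656])
def tool(u,v,zt):
    "pixel in wrist image -> tool coords at tool z=zt"
    d=Rc@np.array([(u-281.9002)/349.7656,(v-209.5159)/349.7656,1]); return Tc+d*(zt-Tc[2])/d[2]
E
python3 - <<'E'
from h import *
for z in(-17,-15): print(tool(282.5,201,z))
print(tool(239,196,-17),tool(327,196,-17), tool(282.5,386,-6))
E
```

```text
[  0.19535302 -42.16025498 -17.        ]
[  0.199699   -41.55404842 -15.        ]
[-16.0453543  -44.08985069 -17.        ] [ 16.80244917 -44.13036674 -17.        ] [ 0.38823725 56.49626996 -6.        ]
```

Emit:
move_arm(plan=[0.7, -0.28, -0.65, 0, 0, 0.451, 0.7, -0.28, -0.65, 0, 0, 0.451, 0.7, -0.28, -0.65, 0, 0, 0.451, 0.7, -0.28, -0.65, 0, 0, 0.451, 0.7, -0.28, -0.65, 0, 0, 0.451, 0.7, -0.28, -0.65, 0, 0, 0.451, 0.7, -0.28, -0.65, 0, 0, 0.451, 0.7, -0.28, -0.65, 0, 0, 0.451, 0.7, -0.28, -0.65, 0, 0, 0.451])

```text
clock: 10.2
ee_pos: [478.2, 164.4, 136.0]
ee_rot: [0.001, 0.708, -0.706, -0.001]
contact_force: [0.1, 0.6, -1.1]
gripper_width: 0.229
```

```bash
python3 - <<'E'
from h import *
go(535.8,175.7,120,-90); snap('wrist','w7')
E
```

```text
clk 10.2 pos [478.2 164.4 136. ] yaw -89.9 F [ 0.1  0.6 -1.1] w 0.229
shift [-0.14  -0.721  0.198] turn [ 0.001 -0.     0.001] calls 1
```

View pics/w7.png

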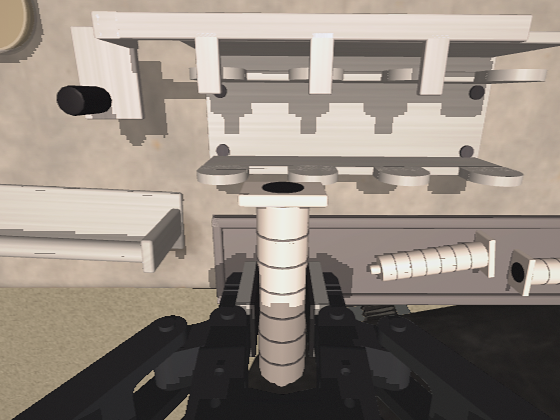

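```bash
python3 - <<'E'
from h import *
a=cv2.imread('pics/w7.png')
cv2.imwrite('pics/c9.png',cv2.resize(a[0:210,180:560],None,fx=2.1,fy=2.1,interpolation=cv2.INTER_CUBIC))
for u in (223,312.5,401.5,492.5): print(ray('wrist',u,172,58))
E
```

```text
[511.21539327 202.08547954  58.        ]
[511.4824147  144.60531311  58.        ]
[511.74797068  87.44060701  58.        ]
[512.01952131  28.98546622  58.        ]
```

View pics/c9.png

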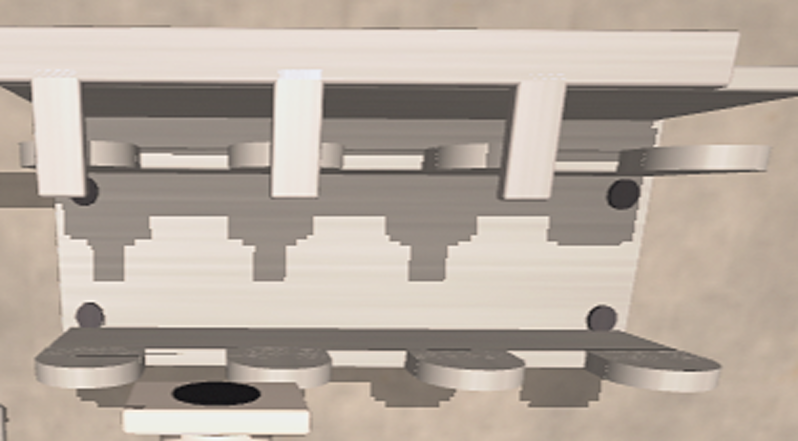

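```bash
python3 - <<'E'
from h import *
for u,v,w in [(90,369,387),(278,370,387),(465,372,387),(655,374,390)]:
  print(ray('wrist',180+u/2.1,v/2.1,74),ray('wrist',180+u/2.1,w/2.1,74))
for u,v,w in [(278,145,168),(460,145,168),(705,147,170)]:
  print(ray('wrist',180+u/2.1,v/2.1,74),ray('wrist',180+u/2.1,w/2.1,74))
for u in (58,299,537): print('tab',ray('wrist',180+u/2.1,196/2.1,86))
go(535.8,174.8,110,-90)
E
```

```text
[512.46856679 199.55796131  74.        ] [507.19296882 199.81522319  74.        ]
[512.42623613 146.03807548  74.        ] [507.44315731 145.87715633  74.        ]
[512.09132404  92.71768744  74.        ] [507.69203993  92.22062041  74.        ]
[511.75976083  38.44186739  74.        ] [507.0583358   37.52486415  74.        ]
[571.98079595 147.96127797  74.        ] [566.3905374  147.78075109  74.        ]
[572.20235732 100.80575049  74.        ] [566.61391296 100.18638515  74.        ]
[572.01899716  37.21626731  74.        ] [566.42398517  36.0040835   74.        ]
tab [559.20041248 203.32548662  86.        ]
tab [559.48163781 143.32244431  86.        ]
tab [559.75939517  84.05933924  86.        ]
clk 10.25 pos [478.3 164.4 136.3] yaw -89.8 F [-0.2  0.1 -0.5] w 0.228
shift [-0.127 -0.72   0.328] turn [ 0.001 -0.     0.001] calls 1
```

Emit:
move_arm(plan=[-0.127, -0.72, 0.3, 0, 0, 0, -0.127, -0.72, 0.39, 0, 0, 0, -0.127, -0.72, 0.39, 0, 0, 0, -0.127, -0.72, 0.39, 0, 0, 0])

```text
clock: 10.75
ee_pos: [536.4, 174.9, 108.2]
ee_rot: [-0.001, 0.708, -0.706, 0.001]
contact_force: [0.9, 0.2, -0.4]
gripper_width: 0.229
```

```bash
python3 - <<'E'
from h import *
go(536,174.8,51,-90); snap('wrist','w8')
E
```

```text
clk 10.75 pos [536.4 174.9 108.2] yaw -89.9 F [ 0.9  0.2 -0.4] w 0.229
shift [0.002 0.007 0.715] turn [-0.001  0.     0.001] calls 1
```

View pics/w8.png

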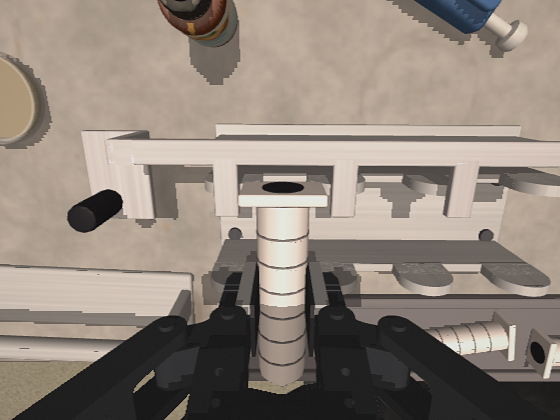

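Emit:
move_arm(plan=[0, 0, 0.15, 0, 0, 0, 0, 0, 0.3, 0, 0, 0, 0, 0, 0.4, 0, 0, 0, 0, 0, 0.45, 0, 0, 0, 0, 0, 0.45, 0, 0, 0])

```text
clock: 11.42
ee_pos: [536.3, 174.8, 70.1]
ee_rot: [0.0, 0.708, -0.707, -0.0]
contact_force: [0.0, 0.3, -0.3]
gripper_width: 0.232
```

```bash
python3 - <<'E'
from h import *
go(536,174.8,51,-90); snap('wrist','w9')
E
```

```text
clk 11.43 pos [536.3 174.8  70.1] yaw -89.9 F [ 0.   0.3 -0.3] w 0.232
shift [-0.     0.004  0.239] turn [ 0. -0.  0.] calls 1
```

View pics/w9.png

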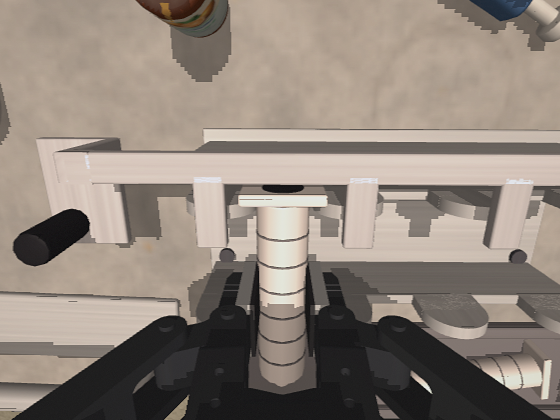

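Emit:
move_arm(plan=[0, 0, 0.06, 0, 0, 0, 0, 0, 0.12, 0, 0, 0, 0, 0, 0.18, 0, 0, 0, 0, 0, 0.23, 0, 0, 0, 0, 0, 0.23, 0, 0, 0])

```text
clock: 12.1
ee_pos: [536.2, 174.7, 51.6]
ee_rot: [0.0, 0.708, -0.707, -0.0]
contact_force: [0.3, -0.2, 0.1]
gripper_width: 0.225
```

Emit:
move_arm(plan=[0, 0, 0.015, 0, 0, 0, 0, 0, 0.015, 0, 0, 0])

```text
clock: 12.35
ee_pos: [536.5, 174.8, 51.0]
ee_rot: [-0.0, 0.708, -0.707, 0.0]
contact_force: [-0.1, -0.1, -0.0]
gripper_width: 0.231
```

Emit:
move_arm(plan=[0, 0, 0, 0, 0, 0, 0, 0, 0, 0, 0, 0, 0, 0, 0, 0, 0, 0, 0, 0, -0.3, 0, 0, 0, 0, 0, -0.7, 0, 0, 0, 0, 0, -1, 0, 0, 0, 0, 0, -1, 0, 0, 0], jaw=0.1)

```text
clock: 13.22
ee_pos: [537.5, 175.1, 133.1]
ee_rot: [-0.002, 0.708, -0.707, 0.001]
contact_force: [0.2, 0.2, -0.2]
gripper_width: 0.449
```

```bash
python3 - <<'E'
from h import *
go(422,40,190,0); snap('wrist','w10')
E
```

```text
clk 13.22 pos [537.5 175.1 133.1] yaw -89.9 F [ 0.2  0.2 -0.2] w 0.449
shift [ 1.686  1.443 -0.72 ] turn [-0.001 -0.001 -0.5  ] calls 2
```

View pics/w10.png

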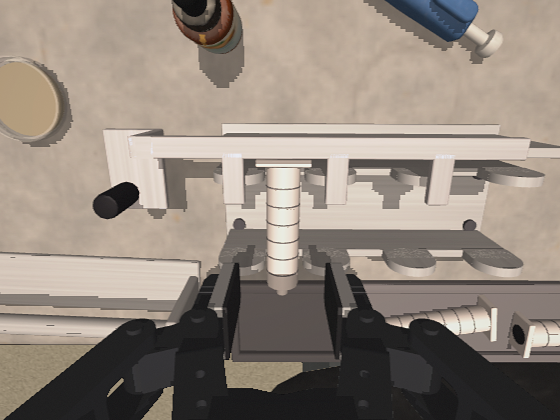

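Emit:
move_arm(plan=[0.8, 1, -0.5, 0, 0, -0.5, 0.8, 1, -0.5, 0, 0, -0.5, 0.8, 1, -0.5, 0, 0, -0.5, 0.8, 1, -0.5, 0, 0, -0.5, 0.8, 1, -0.5, 0, 0, -0.5, 0.8, 1, -0.5, 0, 0, -0.5, 0.8, 1, -0.5, 0, 0, -0.5, 0.8, 1, -0.5, 0, 0, -0.5, 0.8, 1, -0.5, 0, 0, -0.5])

```text
clock: 14.4
ee_pos: [455.8, 110.6, 168.9]
ee_rot: [0.0, 1.0, 0.002, -0.001]
contact_force: [0.6, -1.1, -0.2]
gripper_width: 0.452
```

```bash
python3 - <<'E'
from h import *
go(422,70,200,11); snap('wrist','w11')
E
```

```text
clk 14.4 pos [455.8 110.6 168.9] yaw 0.3 F [ 0.6 -1.1 -0.2] w 0.452
shift [-0.426  0.506 -0.387] turn [ 0.     0.001 -0.06 ] calls 1
```

View pics/w11.png

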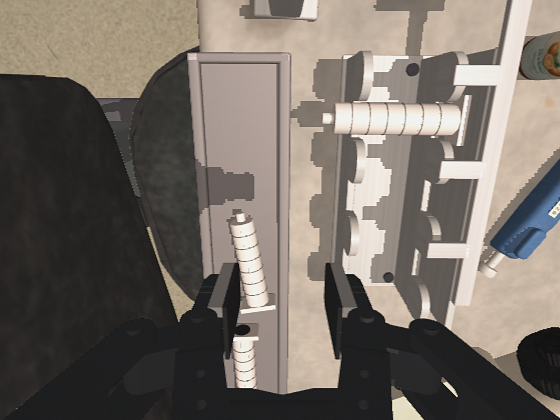

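```bash
python3 - <<'E'
from h import *
a=cv2.imread('pics/w11.png')
cv2.imwrite('pics/c10.png',cv2.resize(a[190:390,190:320],None,fx=3,fy=3,interpolation=cv2.INTER_CUBIC))
E
```

```text
(no output)
```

View pics/c10.png

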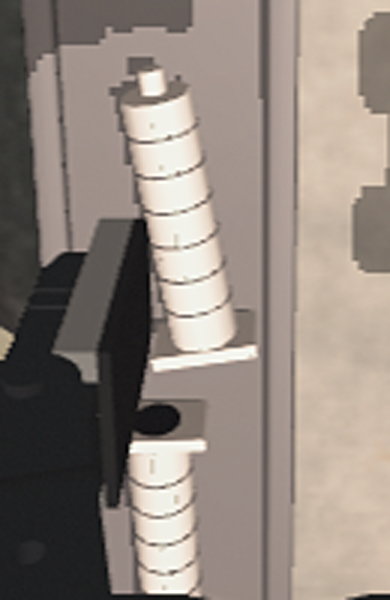

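```bash
python3 - <<'E'
from h import *
def c(u,v,z): return ray('wrist',190+(u+.5)/3-.5,190+(v+.5)/3-.5,z)
f=c(204,357,24); n=c(150,70,13)
print(f,n, np.linalg.norm(f[:2]-n[:2]))
d=(f-n)[:2];d/=np.linalg.norm(d); print('yaw',np.degrees(np.arctan2(d[1],d[0])),'mid from nose',n[:2]+53*d,'from fl',f[:2]-42.5*d)
A=c(156,101,14);B=c(205,342,14);print(A,B,np.degrees(np.arctan2(*(B-A)[1::-1])))
E
```

```text
[433.39836581  -4.08761494  24.        ] [417.69183779  88.64152502  13.        ] 94.0499251423915
yaw -80.38644399206602 mid from nose [426.54294515  36.38582774] from fl [426.30077972  37.81553854]
[419.33807346  79.0795419   14.        ] [433.01701635  -5.15294301  14.        ] -80.77596950058263
```

```bash
python3 - <<'E'
from h import *
go(426,37.5,60,9.2)
E
```

```text
clk 14.45 pos [455.8 110.6 169. ] yaw 0.4 F [ 0.2 -0.5  0.7] w 0.454
shift [-0.375  0.911  1.364] turn [ 0.     0.001 -0.049] calls 2
```

Emit:
move_arm(plan=[-0.37, 0.915, 0.5, 0, 0, -0.049, -0.37, 0.915, 0.5, 0, 0, -0.049, -0.37, 0.915, 0.6, 0, 0, -0.049, -0.37, 0.915, 0.6, 0, 0, -0.049], jaw=0.25)

```text
clock: 14.95
ee_pos: [426.7, 37.9, 122.0]
ee_rot: [-0.0, 0.997, 0.077, -0.001]
contact_force: [-0.0, -0.2, -0.3]
gripper_width: 0.379
```

```bash
python3 - <<'E'
from h import *
go(426,37.5,57,9.2)
E
```

```text
clk 14.95 pos [426.7  37.9 122. ] yaw 8.9 F [-0.  -0.2 -0.3] w 0.379
shift [-0.009  0.004  0.812] turn [-0.     0.    -0.002] calls 1
```

Emit:
move_arm(plan=[-0.01, 0, 0.6, 0, 0, -0.002, -0.01, 0, 0.81, 0, 0, -0.002, -0.01, 0, 0.81, 0, 0, -0.002, -0.01, 0, 0.81, 0, 0, -0.002])

```text
clock: 15.45
ee_pos: [427.2, 37.8, 59.3]
ee_rot: [0.0, 0.997, 0.081, 0.001]
contact_force: [0.0, 0.4, 0.7]
gripper_width: 0.371
```

```bash
python3 - <<'E'
from h import *
go(426,37.5,7,9.2); snap('wrist','w12')
E
```

```text
clk 15.45 pos [427.2  37.8  59.3] yaw 9.3 F [0.  0.4 0.7] w 0.371
shift [-0.016  0.001  0.654] turn [ 0.    -0.001  0.   ] calls 1
```

View pics/w12.png

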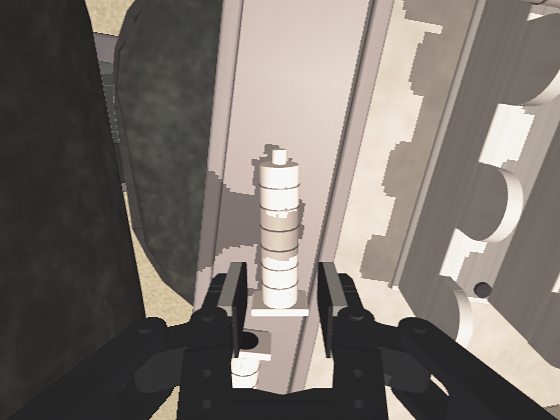

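Emit:
move_arm(plan=[-0.016, 0, 0.3, 0, 0, 0, -0.016, 0, 0.55, 0, 0, 0, -0.016, 0, 0.65, 0, 0, 0, -0.016, 0, 0.65, 0, 0, 0])

```text
clock: 16.0
ee_pos: [425.2, 37.2, 6.5]
ee_rot: [-0.0, 0.997, 0.081, 0.0]
contact_force: [0.8, 0.6, 0.7]
gripper_width: 0.378
```

Emit:
move_arm(plan=[0, 0, 0, 0, 0, 0, 0, 0, 0, 0, 0, 0, 0, 0, 0, 0, 0, 0, 0, 0, 0, 0, 0, 0], jaw=1)

```text
clock: 16.5
ee_pos: [425.9, 37.2, 7.3]
ee_rot: [0.0, 0.997, 0.081, 0.001]
contact_force: [-1.6, 0.0, 6.2]
gripper_width: 0.229
```

Emit:
move_arm(plan=[0, 0, -0.3, 0, 0, 0, 0, 0, -0.7, 0, 0, 0, 0, 0, -1, 0, 0, 0, 0, 0, -1, 0, 0, 0])

```text
clock: 17.0
ee_pos: [426.2, 37.1, 87.9]
ee_rot: [0.0, 0.997, 0.081, 0.002]
contact_force: [-0.0, -0.2, -1.3]
gripper_width: 0.231
```

```bash
python3 - <<'E'
from h import *
go(480,105,136,90); snap('wrist','w13')
E
```

```text
clk 17.0 pos [426.2  37.1  87.9] yaw 9.2 F [-0.  -0.2 -1.3] w 0.231
shift [ 0.803 -0.729 -0.599] turn [ 0.001 -0.001 -0.449] calls 1
```

View pics/w13.png

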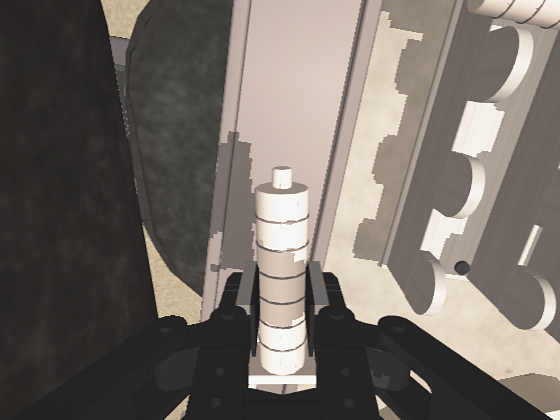

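```bash
python3 - <<'E'
from h import *
print(tool(282,167,-10),tool(282,167,-6),tool(282,384,-17),tool(282,186,-17))
E
```

```text
[-5.45376587e-03 -5.36667364e+01 -1.00000000e+01] [-3.27986151e-03 -5.28655372e+01 -6.00000000e+00] [  0.12244916  44.34118241 -17.        ] [ 1.67037954e-04 -4.79549297e+01 -1.70000000e+01]
```

Emit:
move_arm(plan=[0.8, -0.73, -0.6, 0, 0, -0.449, 0.8, -0.73, -0.6, 0, 0, -0.449, 0.8, -0.73, -0.6, 0, 0, -0.449, 0.8, -0.73, -0.6, 0, 0, -0.449, 0.8, -0.73, -0.6, 0, 0, -0.449, 0.8, -0.73, -0.6, 0, 0, -0.449, 0.8, -0.73, -0.6, 0, 0, -0.449, 0.8, -0.73, -0.6, 0, 0, -0.449, 0.8, -0.73, -0.6, 0, 0, -0.449, 0.8, -0.73, -0.6, 0, 0, -0.449])

```text
clock: 18.3
ee_pos: [478.3, 105.0, 133.1]
ee_rot: [-0.0, 0.707, 0.707, -0.001]
contact_force: [0.6, -0.4, -0.2]
gripper_width: 0.227
```

```bash
python3 - <<'E'
from h import *
go(536,116.8,107,90); snap('wrist','w14')
E
```

```text
clk 18.3 pos [478.3 105.  133.1] yaw 90.0 F [ 0.6 -0.4 -0.2] w 0.227
shift [0.148 0.721 0.326] turn [-0.  0. -0.] calls 1
```

View pics/w14.png

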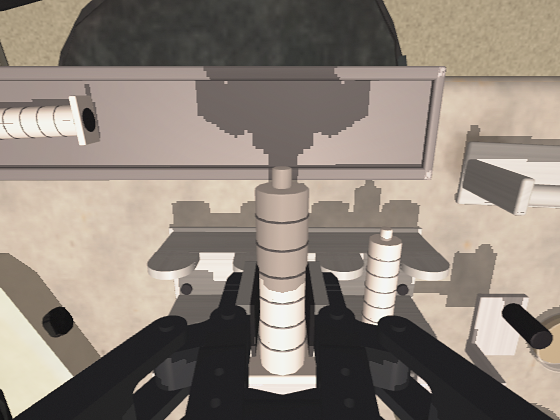

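Emit:
move_arm(plan=[0.148, 0.72, 0.2, 0, 0, 0, 0.148, 0.72, 0.32, 0, 0, 0, 0.148, 0.72, 0.32, 0, 0, 0, 0.148, 0.72, 0.32, 0, 0, 0])

```text
clock: 18.85
ee_pos: [536.2, 117.0, 110.0]
ee_rot: [0.001, 0.707, 0.707, 0.001]
contact_force: [-0.0, 0.1, -1.2]
gripper_width: 0.224
```

```bash
python3 - <<'E'
from h import *
go(536,116.8,51,90); snap('wrist','w15')
E
```

```text
clk 18.85 pos [536.2 117.  110. ] yaw 90.0 F [-0.   0.1 -1.2] w 0.224
shift [-0.002 -0.005  0.738] turn [ 0.001 -0.     0.   ] calls 1
```

View pics/w15.png

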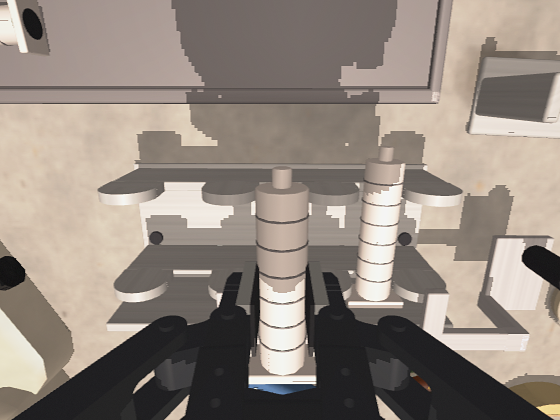

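Emit:
move_arm(plan=[0, 0, 0.15, 0, 0, 0, 0, 0, 0.3, 0, 0, 0, 0, 0, 0.4, 0, 0, 0, 0, 0, 0.48, 0, 0, 0, 0, 0, 0.48, 0, 0, 0])

```text
clock: 19.52
ee_pos: [536.0, 116.9, 69.4]
ee_rot: [-0.0, 0.707, 0.708, -0.0]
contact_force: [-0.8, -0.2, -0.9]
gripper_width: 0.23
```

Emit:
move_arm(plan=[0, 0, 0.06, 0, 0, 0, 0, 0, 0.12, 0, 0, 0, 0, 0, 0.18, 0, 0, 0, 0, 0, 0.24, 0, 0, 0, 0, 0, 0.255, 0, 0, 0, 0, 0, 0.255, 0, 0, 0])

```text
clock: 20.27
ee_pos: [536.4, 117.0, 50.3]
ee_rot: [0.0, 0.707, 0.708, 0.0]
contact_force: [-3.8, 0.2, 4.7]
gripper_width: 0.233
```

Emit:
move_arm(plan=[0, 0, 0, 0, 0, 0, 0, 0, 0, 0, 0, 0, 0, 0, 0, 0, 0, 0, 0, 0, -0.3, 0, 0, 0, 0, 0, -0.7, 0, 0, 0, 0, 0, -1, 0, 0, 0, 0, 0, -1, 0, 0, 0], jaw=0.1)

```text
clock: 21.15
ee_pos: [537.4, 117.2, 131.7]
ee_rot: [0.001, 0.707, 0.708, 0.002]
contact_force: [0.4, -0.1, 0.4]
gripper_width: 0.455
```

```bash
python3 - <<'E'
from h import *
go(450,40,170,0); snap('wrist','w16')
E
```

```text
clk 21.15 pos [537.4 117.2 131.7] yaw 90.1 F [ 0.4 -0.1  0.4] w 0.455
shift [-0.963 -1.092 -0.485] turn [ 0.001 -0.001  0.5  ] calls 2
```

View pics/w16.png

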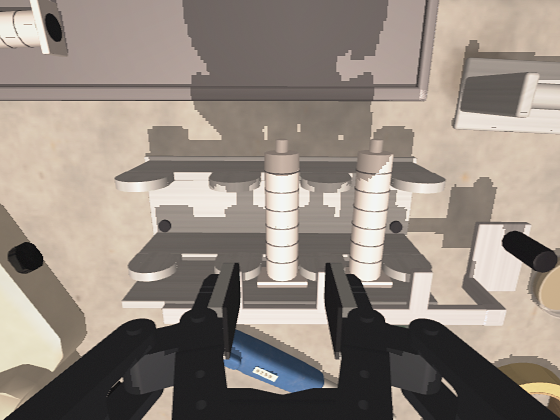

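Emit:
move_arm(plan=[-1, -1, -0.5, 0, 0, 0.5, -1, -1, -0.5, 0, 0, 0.5, -1, -1, -0.5, 0, 0, 0.5, -1, -1, -0.5, 0, 0, 0.5, -1, -1, -0.5, 0, 0, 0.5, -1, -1, -0.5, 0, 0, 0.5, -1, -1, -0.5, 0, 0, 0.5, -1, -1, -0.5, 0, 0, 0.5, -1, -1, -0.5, 0, 0, 0.5])

```text
clock: 22.32
ee_pos: [455.7, 36.9, 167.7]
ee_rot: [-0.0, 1.0, -0.001, -0.002]
contact_force: [-0.1, -0.8, 0.5]
gripper_width: 0.445
```

Emit:
move_arm(plan=[-0.2, 1, -0.1, 0, 0, 0, -0.2, 1, -0.1, 0, 0, 0, -0.2, 1, -0.1, 0, 0, 0, -0.2, 1, -0.1, 0, 0, 0])

```text
clock: 22.82
ee_pos: [440.3, -42.5, 176.7]
ee_rot: [-0.0, 1.0, 0.001, -0.001]
contact_force: [0.5, 0.7, 0.0]
gripper_width: 0.452
```

```bash
python3 - <<'E'
from h import *
go(415,-87,60,0); snap('wrist','w17')
E
```

```text
clk 22.82 pos [440.3 -42.5 176.7] yaw 0.1 F [0.5 0.7 0. ] w 0.452
shift [-0.314  0.557  1.458] turn [-0.  0.  0.] calls 2
```

View pics/w17.png

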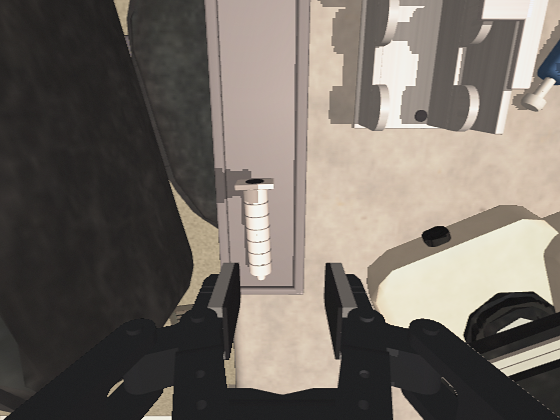

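```bash
python3 - <<'E'
from h import *
a=cv2.imread('pics/w17.png')
cv2.imwrite('pics/c11.png',cv2.resize(a[165:300,200:320],None,fx=4,fy=4,interpolation=cv2.INTER_CUBIC))
E
```

```text
(no output)
```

View pics/c11.png

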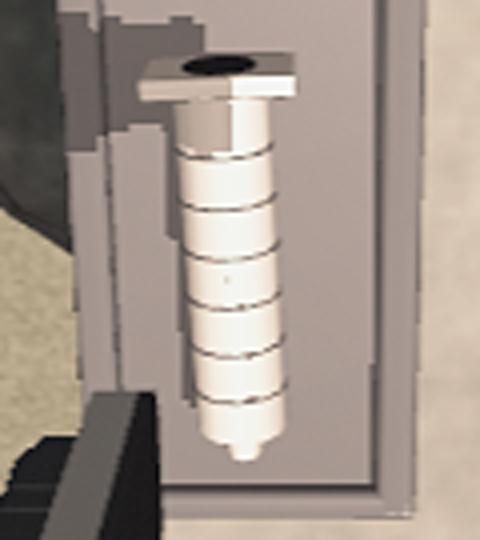

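```bash
python3 - <<'E'
from h import *
def c(u,v,z): return ray('wrist',200+(u+.5)/4-.5,165+(v+.5)/4-.5,z)
f=c(217,88,24); n=c(246,457,13)
print(f,n, np.linalg.norm(f[:2]-n[:2]))
d=(f-n)[:2];d/=np.linalg.norm(d); print('yaw',np.degrees(np.arctan2(d[1],d[0])),'mid from nose',n[:2]+53*d,'from fl',f[:2]-42.5*d)
A=c(222,110,14);B=c(243,420,14);print(A,B,np.degrees(np.arctan2(*(A-B)[1::-1])))
go(416.5,-87,105,1.5)
E
```

```text
[416.0131291  -38.55456107  24.        ] [ 420.20800129 -135.26042114   13.        ] 96.79679914294904
yaw 92.48379874373866 mid from nose [417.91114614 -82.31021381] from fl [417.8549469  -81.01463299]
[416.195138   -46.27136606  14.        ] [ 419.6988611  -124.53691047   14.        ] 92.56325567982176
clk 22.88 pos [440.4 -42.3 176.8] yaw 0.1 F [-0.6  0.3 -0.1] w 0.448
shift [-0.298  0.558  0.898] turn [-0.     0.    -0.008] calls 1
```

Emit:
move_arm(plan=[-0.28, 0.49, 0.5, 0, 0, -0.013, -0.28, 0.49, 0.9, 0, 0, -0.013, -0.28, 0.49, 0.9, 0, 0, -0.013, -0.28, 0.49, 0.9, 0, 0, -0.013], jaw=0.25)

```text
clock: 23.38
ee_pos: [419.0, -81.9, 107.0]
ee_rot: [0.0, 1.0, 0.022, 0.001]
contact_force: [-0.7, -0.7, 0.1]
gripper_width: 0.377
```

```bash
python3 - <<'E'
from h import *
go(417.6,-81.6,57,2.5)
E
```

```text
clk 23.38 pos [419.  -81.9 107. ] yaw 2.5 F [-0.7 -0.7  0.1] w 0.377
shift [-0.018 -0.005  0.624] turn [ 0. -0. -0.] calls 1
```

Emit:
move_arm(plan=[-0.018, 0, 0.4, 0, 0, 0, -0.018, 0, 0.62, 0, 0, 0, -0.018, 0, 0.62, 0, 0, 0, -0.018, 0, 0.62, 0, 0, 0])

```text
clock: 23.88
ee_pos: [417.9, -82.4, 57.8]
ee_rot: [0.0, 1.0, 0.021, 0.001]
contact_force: [0.2, -0.4, -0.1]
gripper_width: 0.377
```

```bash
python3 - <<'E'
from h import *
go(417.6,-81.6,7,2.5); snap('wrist','w18')
E
```

```text
clk 23.88 pos [417.9 -82.4  57.8] yaw 2.4 F [ 0.2 -0.4 -0.1] w 0.377
shift [-0.005 -0.011  0.635] turn [ 0.    -0.001 -0.   ] calls 1
```

View pics/w18.png

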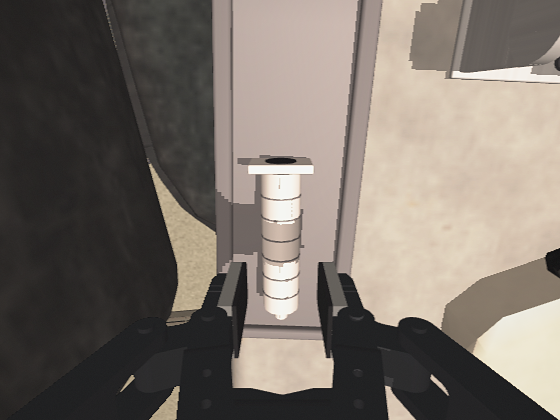

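Emit:
move_arm(plan=[-0.006, -0.015, 0.3, 0, 0, 0, -0.006, -0.015, 0.55, 0, 0, 0, -0.006, -0.015, 0.635, 0, 0, 0, -0.006, -0.015, 0.635, 0, 0, 0])

```text
clock: 24.42
ee_pos: [416.6, -81.3, 5.9]
ee_rot: [0.0, 1.0, 0.021, 0.0]
contact_force: [-0.6, 0.4, 0.6]
gripper_width: 0.377
```

Emit:
move_arm(plan=[0, 0, 0, 0, 0, 0, 0, 0, 0, 0, 0, 0, 0, 0, 0, 0, 0, 0, 0, 0, 0, 0, 0, 0], jaw=1)

```text
clock: 24.92
ee_pos: [417.1, -81.5, 6.6]
ee_rot: [0.0, 1.0, 0.021, 0.001]
contact_force: [-0.1, 0.3, 6.5]
gripper_width: 0.229
```

Emit:
move_arm(plan=[0, 0, -0.3, 0, 0, 0, 0, 0, -0.7, 0, 0, 0, 0, 0, -1, 0, 0, 0, 0, 0, -1, 0, 0, 0])

```text
clock: 25.42
ee_pos: [417.4, -81.6, 87.1]
ee_rot: [0.001, 1.0, 0.021, 0.002]
contact_force: [-0.1, -0.1, -1.2]
gripper_width: 0.227
```

```bash
python3 - <<'E'
from h import *
go(480,58,136,-90); snap('wrist','w19')
E
```

```text
clk 25.43 pos [417.4 -81.6  87.1] yaw 2.4 F [-0.1 -0.1 -1.2] w 0.227
shift [ 0.858 -1.71  -0.61 ] turn [-0.001 -0.001  0.513] calls 2
```

View pics/w19.png

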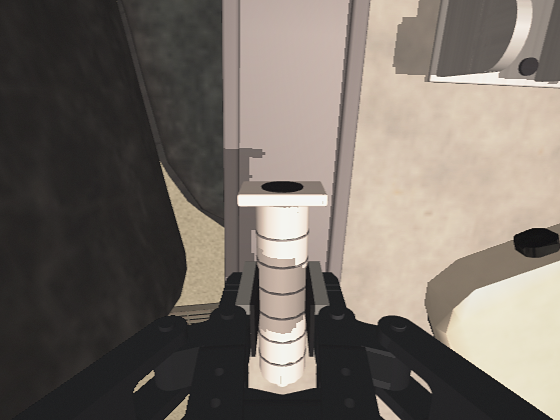

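Emit:
move_arm(plan=[0.3, -1, -0.6, 0, 0, 0, 0.3, -1, -0.6, 0, 0, 0])

```text
clock: 25.72
ee_pos: [436.8, 1.1, 133.0]
ee_rot: [-0.0, 1.0, 0.021, -0.0]
contact_force: [-0.4, -0.7, 0.2]
gripper_width: 0.231
```

Emit:
move_arm(plan=[0.5, -0.71, 0, 0, 0, 0.513, 0.5, -0.71, 0, 0, 0, 0.513, 0.5, -0.71, 0, 0, 0, 0.513, 0.5, -0.71, 0, 0, 0, 0.513, 0.5, -0.71, 0, 0, 0, 0.513, 0.5, -0.71, 0, 0, 0, 0.513, 0.5, -0.71, 0, 0, 0, 0.513, 0.5, -0.71, 0, 0, 0, 0.513, 0.5, -0.71, 0, 0, 0, 0.513, 0.5, -0.71, 0, 0, 0, 0.513])

```text
clock: 26.98
ee_pos: [473.7, 58.1, 131.6]
ee_rot: [0.001, 0.708, -0.706, -0.001]
contact_force: [0.5, 0.0, -0.4]
gripper_width: 0.231
```

```bash
python3 - <<'E'
from h import *
go(536,58.8,107,-90); snap('wrist','w20')
E
```

```text
clk 26.98 pos [473.7  58.1 131.6] yaw -89.9 F [ 0.5  0.  -0.4] w 0.231
shift [-0.007 -0.78   0.306] turn [ 0.001 -0.     0.001] calls 1
```

View pics/w20.png

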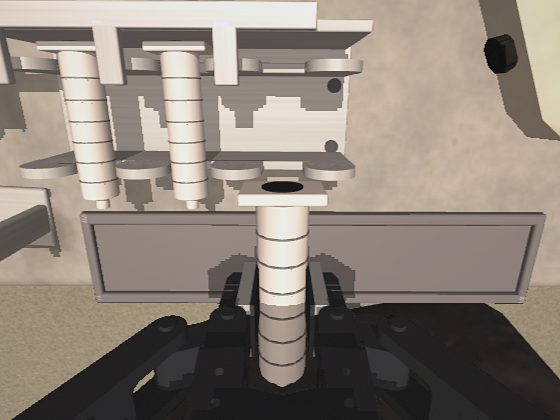

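Emit:
move_arm(plan=[-0.008, -0.78, 0.2, 0, 0, 0, -0.008, -0.78, 0.3, 0, 0, 0, -0.008, -0.78, 0.3, 0, 0, 0, -0.008, -0.78, 0.3, 0, 0, 0])

```text
clock: 27.52
ee_pos: [536.6, 58.9, 110.5]
ee_rot: [-0.001, 0.708, -0.706, 0.001]
contact_force: [0.3, -0.2, -0.6]
gripper_width: 0.233
```

```bash
python3 - <<'E'
from h import *
go(536,58.8,50.5,-90); snap('wrist','w21')
E
```

```text
clk 27.52 pos [536.6  58.9 110.5] yaw -89.9 F [ 0.3 -0.2 -0.6] w 0.233
shift [0.001 0.009 0.751] turn [-0.001  0.     0.001] calls 1
```

View pics/w21.png

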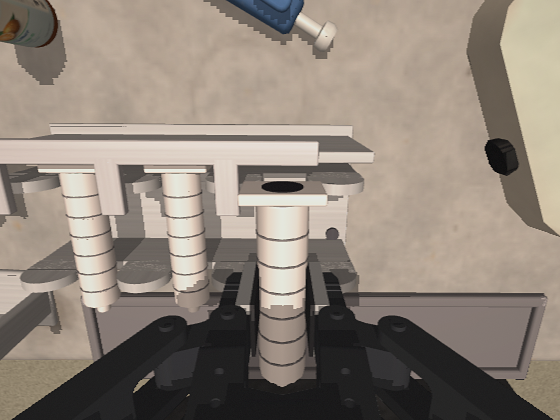

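Emit:
move_arm(plan=[0, 0, 0.15, 0, 0, 0, 0, 0, 0.3, 0, 0, 0, 0, 0, 0.4, 0, 0, 0, 0, 0, 0.48, 0, 0, 0, 0, 0, 0.48, 0, 0, 0])

```text
clock: 28.2
ee_pos: [536.4, 58.8, 70.2]
ee_rot: [0.0, 0.708, -0.707, -0.0]
contact_force: [0.5, -0.2, -0.8]
gripper_width: 0.228
```

Emit:
move_arm(plan=[0, 0, 0.06, 0, 0, 0, 0, 0, 0.12, 0, 0, 0, 0, 0, 0.18, 0, 0, 0, 0, 0, 0.24, 0, 0, 0, 0, 0, 0.255, 0, 0, 0, 0, 0, 0.255, 0, 0, 0])

```text
clock: 28.95
ee_pos: [536.8, 58.8, 50.5]
ee_rot: [-0.0, 0.708, -0.707, -0.0]
contact_force: [0.6, 0.8, -0.3]
gripper_width: 0.233
```

Emit:
move_arm(plan=[0, 0, 0, 0, 0, 0, 0, 0, 0, 0, 0, 0, 0, 0, 0, 0, 0, 0, 0, 0, -0.3, 0, 0, 0, 0, 0, -0.7, 0, 0, 0, 0, 0, -1, 0, 0, 0, 0, 0, -1, 0, 0, 0], jaw=0.1)

```text
clock: 29.82
ee_pos: [537.9, 58.9, 132.6]
ee_rot: [-0.002, 0.708, -0.707, 0.002]
contact_force: [0.1, -0.0, -1.0]
gripper_width: 0.451
```

```bash
python3 - <<'E'
from h import *
go(555,281,150,0); snap('wrist','w22')
E
```

```text
clk 29.82 pos [537.9  58.9 132.6] yaw -89.9 F [ 0.1 -0.  -1. ] w 0.451
shift [-2.776 -0.218 -0.216] turn [-0.001 -0.001 -0.5  ] calls 3
```

View pics/w22.png

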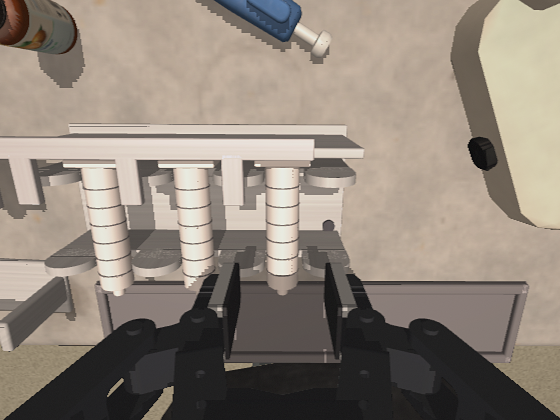

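Emit:
move_arm(plan=[-1, -0.1, -0.2, 0, 0, 0, -1, -0.1, -0.2, 0, 0, 0])

```text
clock: 30.12
ee_pos: [544.2, 141.0, 145.4]
ee_rot: [0.0, 0.708, -0.706, -0.001]
contact_force: [0.1, -0.7, -0.6]
gripper_width: 0.452
```

Emit:
move_arm(plan=[-1, -0.1, 0, 0, 0, -0.25, -1, -0.1, 0, 0, 0, -0.25, -1, -0.1, 0, 0, 0, -0.25, -1, -0.1, 0, 0, 0, -0.25, -1, -0.1, 0, 0, 0, -0.25])

```text
clock: 30.75
ee_pos: [552.1, 218.5, 144.9]
ee_rot: [0.001, 0.924, -0.382, -0.001]
contact_force: [0.1, 0.1, -0.5]
gripper_width: 0.448
```

```bash
python3 - <<'E'
from h import *
go(555,281,150,0)
E
```

```text
clk 30.75 pos [552.1 218.5 144.9] yaw -44.9 F [ 0.1  0.1 -0.5] w 0.448
shift [-0.526 -0.579 -0.064] turn [ 0.001  0.001 -0.25 ] calls 1
```

Emit:
move_arm(plan=[-0.525, -0.58, 0, 0, 0, -0.25, -0.525, -0.58, 0, 0, 0, -0.25, -0.525, -0.58, 0, 0, 0, -0.25, -0.525, -0.58, 0, 0, 0, -0.25, -0.525, -0.58, 0, 0, 0, -0.25], jaw=-0.1)

```text
clock: 31.38
ee_pos: [555.4, 281.0, 145.6]
ee_rot: [0.0, 1.0, -0.001, -0.001]
contact_force: [0.2, -0.2, -1.0]
gripper_width: 0.546
```

```bash
python3 - <<'E'
from h import *
go(555,281,55,0); snap('wrist','w23'); print(proj('wrist',[554.6,280.8,80]))
E
```

```text
clk 31.38 pos [555.4 281.  145.6] yaw -0.1 F [ 0.2 -0.2 -1. ] w 0.546
shift [-0.004 -0.     1.133] turn [ 0.  0. -0.] calls 2
[280.09053354 227.08236753]
```

View pics/w23.png

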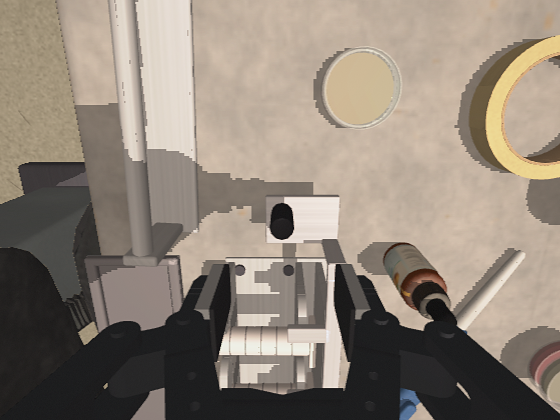

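Emit:
move_arm(plan=[0, 0, 0.5, 0, 0, 0, 0, 0, 0.7, 0, 0, 0])

```text
clock: 31.68
ee_pos: [554.4, 280.7, 87.6]
ee_rot: [0.001, 1.0, -0.001, -0.002]
contact_force: [-0.3, 0.9, 0.1]
gripper_width: 0.547
```

Emit:
move_arm(plan=[0, 0, 0.2, 0, 0, 0, 0, 0, 0.4, 0, 0, 0, 0, 0, 0.4, 0, 0, 0])

```text
clock: 32.05
ee_pos: [555.0, 281.1, 57.1]
ee_rot: [0.0, 1.0, 0.0, -0.001]
contact_force: [0.7, 0.5, 0.1]
gripper_width: 0.549
```

Emit:
move_arm(plan=[0, 0, 0, 0, 0, 0, 0, 0, 0, 0, 0, 0, 0, 0, 0, 0, 0, 0, 0, 0, 0, 0, 0, 0, 0, 0, 0, 0, 0, 0], jaw=1)

```text
clock: 32.67
ee_pos: [555.2, 281.7, 59.8]
ee_rot: [-0.0, 1.0, 0.001, -0.0]
contact_force: [-5.8, -1.2, 4.6]
gripper_width: 0.159
```

Emit:
move_arm(plan=[0, 0.1, 0, 0, 0, 0, 0, 0.2, 0, 0, 0, 0, 0, 0.3, 0, 0, 0, 0, 0, 0.355, 0, 0, 0, 0, 0, 0.355, 0, 0, 0, 0])

```text
clock: 33.3
ee_pos: [555.1, 253.1, 59.8]
ee_rot: [-0.0, 1.0, 0.001, -0.0]
contact_force: [-6.6, -1.1, 5.1]
gripper_width: 0.159
```

Emit:
move_arm(plan=[0, 0, 0, 0, 0, 0, 0, 0, 0, 0, 0, 0, 0, 0, 0, 0, 0, 0, 0, 0, -0.5, 0, 0, 0, 0, 0, -1, 0, 0, 0, 0, 0, -1, 0, 0, 0], jaw=-0.1)

```text
clock: 34.05
ee_pos: [557.5, 253.7, 143.1]
ee_rot: [-0.001, 1.0, 0.001, 0.004]
contact_force: [0.2, 0.2, -0.3]
gripper_width: 0.553
```

```bash
python3 - <<'E'
from h import *
go(480,253,240,0); snap('wrist','w24')
E
```

```text
clk 34.05 pos [557.5 253.7 143.1] yaw 0.1 F [ 0.2  0.2 -0.3] w 0.553
shift [-0.96   0.004 -1.219] turn [-0.001 -0.002  0.   ] calls 2
```

View pics/w24.png

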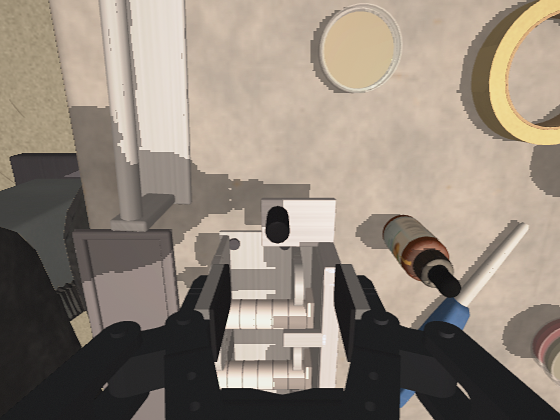

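```bash
python3 - <<'E'
from h import *
a=cv2.imread('pics/w24.png')
cv2.imwrite('pics/c12.png',cv2.resize(a[190:395,210:360],None,fx=3.5,fy=3.5,interpolation=cv2.INTER_CUBIC))
for X in ([565,175,86],[565,117,86],[565,175,67],[580,175,67],[555,253,80]): print(X,proj('wrist',X))
E
```

```text
[565, 175, 86] [293.40932952 341.091924  ]
[565, 117, 86] [292.39766546 407.36850115]
[565, 175, 67] [292.52234379 323.61597912]
[580, 175, 67] [313.11403996 323.62321484]
[555, 253, 80] [278.62658677 230.44825348]
```

View pics/c12.png

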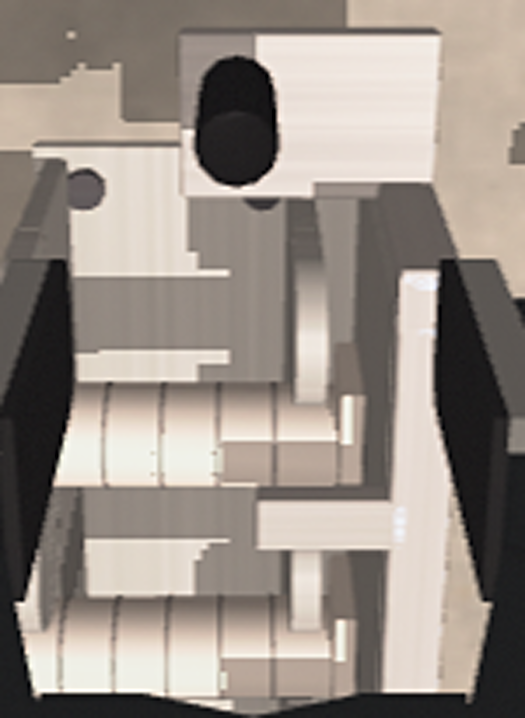

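```bash
python3 - <<'E'
from h import *
s,p,r=st(); print(np.array(s['joint_positions']).round(4).tolist(),p.tolist(),np.hypot(*p[:2]))
E
```

```text
[0.3667, 0.3348, 1.2618, 0.0001, 1.5412, 0.3656] [556.4879863211478, 253.25751283334324, 140.30377864007954] 611.4067768076316
```

Emit:
move_arm(plan=[-1, 0.9, -0.7, 0, 0, 0, -1, 0.9, -0.7, 0, 0, 0], jaw=-1)

```text
clock: 34.35
ee_pos: [474.0, 179.9, 192.3]
ee_rot: [0.001, 1.0, 0.001, -0.002]
contact_force: [-0.1, 0.1, 0.5]
gripper_width: 0.943
```

Emit:
move_arm(plan=[-0.8, 1, -0.2, 0, 0, 0, -0.8, 1, -0.2, 0, 0, 0])

```text
clock: 34.6
ee_pos: [410.1, 99.4, 209.6]
ee_rot: [0.0, 1.0, 0.0, -0.001]
contact_force: [0.6, 0.1, 0.5]
gripper_width: 1.0
```

Emit:
move_arm(plan=[-0.7, 1, 0, 0, 0, 0, -0.7, 1, 0, 0, 0, 0])

```text
clock: 34.85
ee_pos: [354.2, 19.3, 209.2]
ee_rot: [0.0, 1.0, 0.0, -0.001]
contact_force: [0.2, 0.4, 0.3]
gripper_width: 0.997
```

```bash
python3 - <<'E'
from h import *
s,p,r=st(); print(np.array(s['joint_positions']).round(4).tolist(),p.tolist(),np.hypot(*p[:2]))
E
```

```text
[-0.0494, -0.4484, 1.8771, -0.0003, 1.7145, -0.0498] [354.2323457444955, 19.346744467310746, 209.16489650491334] 354.76027299167987
```

Emit:
move_arm(plan=[-0.1, 1, 0, 0, 0, 0, -0.1, 1, 0, 0, 0, 0])

```text
clock: 35.1
ee_pos: [346.9, -61.6, 209.2]
ee_rot: [-0.0, 1.0, -0.001, -0.001]
contact_force: [1.1, -0.1, -0.3]
gripper_width: 0.998
```

Emit:
move_arm(plan=[0, 1, 0, 0, 0, 0, 0, 1, 0, 0, 0, 0])

```text
clock: 35.35
ee_pos: [347.2, -141.6, 208.9]
ee_rot: [-0.0, 1.0, -0.001, -0.001]
contact_force: [0.0, -0.6, -0.5]
gripper_width: 1.002
```

Emit:
move_arm(plan=[0, 1, 0, 0, 0, 0, 0, 1, 0, 0, 0, 0])

```text
clock: 35.6
ee_pos: [347.3, -221.3, 208.7]
ee_rot: [-0.001, 1.0, -0.001, -0.001]
contact_force: [0.3, 0.3, 0.9]
gripper_width: 1.005
```

```bash
python3 - <<'E'
from h import *
from scipy.optimize import least_squares
s,p,r=st(); print(np.array(s['joint_positions']).round(4).tolist(),p.tolist(),np.hypot(*p[:2])); snap('scene','s1'); snap('wrist','w25')
E
```

```text
[-0.657, -0.2671, 1.7409, -0.0003, 1.6709, -0.6551] [347.2669604771093, -221.34835266083502, 208.74751586901752] 411.8123784743188
```

View pics/s1.png

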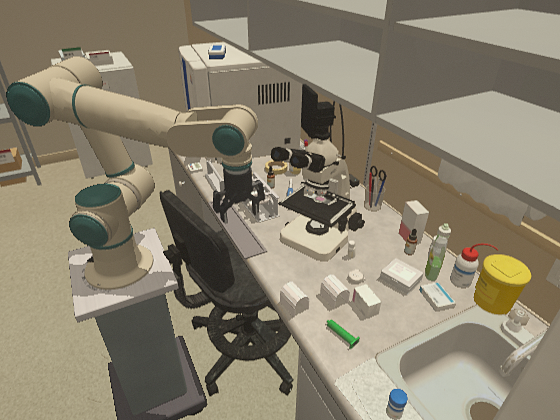

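View pics/w25.png

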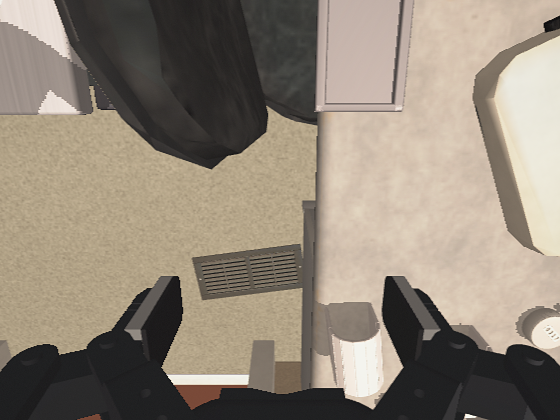

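```bash
python3 - <<'E'
from h import *
from scipy.optimize import least_squares
D=[([.0527,1.40146],525.0,230.7),([.3348,1.2618],611.4,140.3),([-.4484,1.8771],354.8,209.2),([-.2671,1.7409],411.8,208.7)]
f=lambda k:[e for (q,r,z) in D for e in (k[0]+k[1]*np.sin(q[0])+k[2]*np.sin(q[0]+q[1])-r, k[3]+k[1]*np.cos(q[0])+k[2]*np.cos(q[0]+q[1])-z)]
s=least_squares(f,[0,500,500,0]);k=s.x;print(k,s.cost)
# target splint2 (r=695,z=15..120)
for r,z in [(600,15),(695,15),(695,120),(695,100),(594,100)]:
  g=lambda q:[k[0]+k[1]*np.sin(q[0])+k[2]*np.sin(q[0]+q[1])-r, k[3]+k[1]*np.cos(q[0])+k[2]*np.cos(q[0]+q[1])-z]
  q=least_squares(g,[.3,1.3]).x; print(r,z,q, 'forearm slope deg below horizontal',np.degrees(q.sum())-90)
for n,u,v,z in [('eyeL',356,216,340),('eyeR',378.5,205,340)]: print(n,ray('top',u,v,z))
E
```

```text
[   4.83168235  334.50059     500.09974559 -162.42142756] 26.20965388323534
600 15 [0.34839461 1.49985937] forearm slope deg below horizontal 15.897152412328495
695 15 [0.63552955 1.11981682] forearm slope deg below horizontal 10.573938425141165
695 120 [0.60452468 0.95186683] forearm slope deg below horizontal -0.8253347698717448
695 100 [0.60492413 0.99131075] forearm slope deg below horizontal 1.4575218482421377
594 100 [0.28037945 1.40870315] forearm slope deg below horizontal 6.777304014458025
eyeL [ 477.86941638 -224.26564025  340.        ]
eyeR [ 507.54609678 -285.99641713  340.        ]
```

```bash
python3 - <<'E'
from h import *
for z in (208,300,400,450,500,550): print(z,proj('scene',[347,-221,z]))
E
```

```text
208 [240.09204824 220.84131182]
300 [238.34373909 193.94820074]
400 [236.24071301 161.59870819]
450 [235.09907599 144.03764282]
500 [233.89028822 125.44364088]
550 [232.6082455  105.72280535]
```

Emit:
move_arm(plan=[0.2, 1, -0.3, 0, 0, 0, 0.2, 1, -0.3, 0, 0, 0])

```text
clock: 35.95
ee_pos: [364.8, -299.8, 234.4]
ee_rot: [-0.0, 1.0, 0.001, -0.0]
contact_force: [-0.6, 0.2, -0.4]
gripper_width: 1.003
```

Emit:
move_arm(plan=[0.7, 0.75, -0.2, 0, 0, 0, 0.7, 0.75, -0.2, 0, 0, 0, 0.7, 0.75, -0.2, 0, 0, 0])

```text
clock: 36.33
ee_pos: [421.3, -358.3, 249.4]
ee_rot: [-0.001, 1.0, 0.001, -0.001]
contact_force: [-0.3, -0.8, -0.0]
gripper_width: 1.001
```

```bash
python3 - <<'E'
from h import *
go(424,-411,120,0); snap('wrist','w26')
E
```

```text
clk 36.33 pos [ 421.3 -358.3  249.4] yaw 0.1 F [-0.3 -0.8 -0. ] w 1.001
shift [0.035 0.661 1.616] turn [-0.001  0.     0.001] calls 2
```

View pics/w26.png

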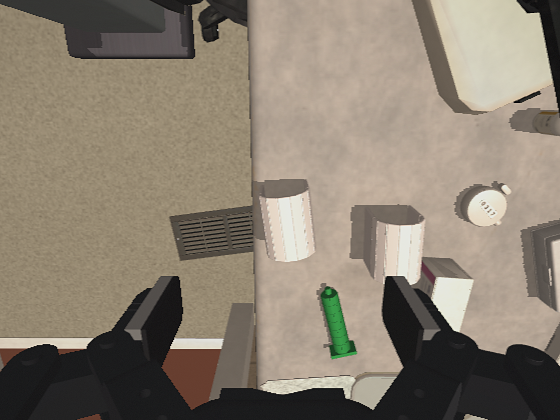

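```bash
python3 - <<'E'
from h import *
a=cv2.imread('pics/w26.png')
cv2.imwrite('pics/c13.png',cv2.resize(a[165:335,240:490],None,fx=3.2,fy=3.2,interpolation=cv2.INTER_CUBIC))
E
```

```text
(no output)
```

View pics/c13.png

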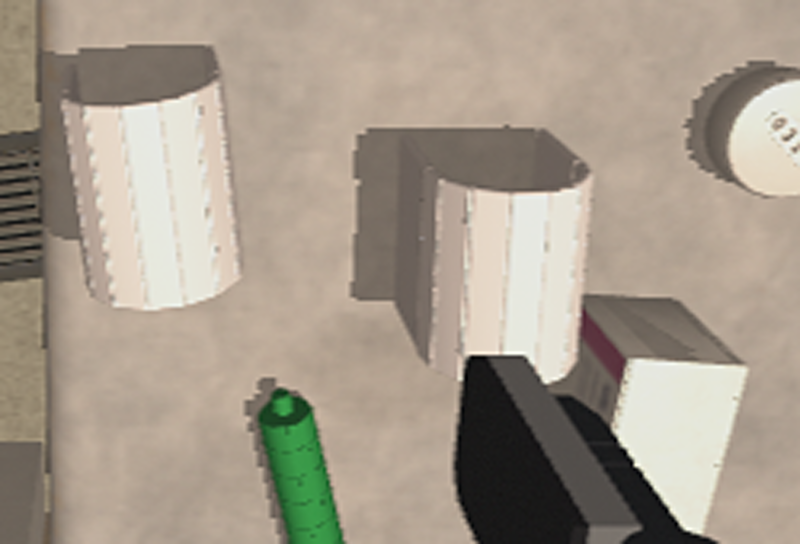

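```bash
python3 - <<'E'
from h import *
def c(u,v,z): return ray('wrist',240+(u+.5)/3.2-.5,165+(v+.5)/3.2-.5,z)
for nm,L in {'s1':[(62,97),(218,78),(90,297),(241,272)],'s2':[(440,182),(590,178),(430,360),(577,370)]}.items():
  W=np.array([c(u,v,48) for u,v in L]);print(nm,W.round(1).tolist(),W.mean(0))
  for i,j in((0,2),(1,3)): d=W[i]-W[j]; print(np.degrees(np.arctan2(d[1],d[0])),np.hypot(*d[:2]))
print('feet s1',c(77,50,0),c(213,45,0)); print('feet s2',c(400,130,0),c(541,128,0))
print('crown s1',c(150,103,65),c(165,309,65),'s2',c(520,192,65))
print('carton',c(622,362,52),c(747,362,52),c(582,295,0))
E
```

```text
s1 [[397.4, -375.3, 48.0], [447.1, -368.8, 48.0], [405.7, -445.7, 48.0], [456.6, -436.2, 48.0]] [ 426.72322487 -406.53158348   48.        ]
96.74388677888734 70.89452030258254
98.06770825509537 68.04850369254223
s2 [[520.7, -403.7, 48.0], [569.6, -402.1, 48.0], [523.1, -469.2, 48.0], [574.3, -472.8, 48.0]] [ 546.91660307 -436.95111955   48.        ]
92.06445479880695 65.53556942404157
93.83169898686388 70.91184688880739
feet s1 [ 399.80377188 -371.38437815    0.        ] [ 448.59552463 -369.34196405    0.        ]
feet s2 [ 518.09646682 -400.99460491    0.        ] [ 569.76769962 -399.99983275    0.        ]
crown s1 [ 425.33075121 -372.28777495   65.        ] [ 430.73271517 -441.60216851   65.        ] s2 [ 541.02923232 -400.68384288   65.        ]
carton [ 587.51579233 -467.41612745   52.        ] [ 630.18250209 -467.21119062   52.        ] [ 593.47174634 -467.41890879    0.        ]
```

```bash
python3 - <<'E'
from h import *
go(427,-406.5,95,5.5)
E
```

```text
clk 36.38 pos [ 420.7 -357.9  249.6] yaw 0.1 F [-0.3  0.7 -0.5] w 1.0
shift [0.079 0.611 1.932] turn [-0.001  0.    -0.03 ] calls 2
```

Emit:
move_arm(plan=[0.07, 0.6, 1, 0, 0, -0.03, 0.07, 0.6, 1, 0, 0, -0.03, 0.07, 0.6, 1, 0, 0, -0.03])

```text
clock: 36.75
ee_pos: [424.9, -405.5, 168.0]
ee_rot: [-0.002, 0.999, 0.048, -0.002]
contact_force: [0.9, 0.5, 1.1]
gripper_width: 1.004
```

```bash
python3 - <<'E'
from h import *
go(427,-406.5,95,5.5); snap('wrist','w27')
E
```

```text
clk 36.75 pos [ 424.9 -405.5  168. ] yaw 5.5 F [0.9 0.5 1.1] w 1.004
shift [0.028 0.019 0.912] turn [-0.001  0.001 -0.   ] calls 1
```

View pics/w27.png

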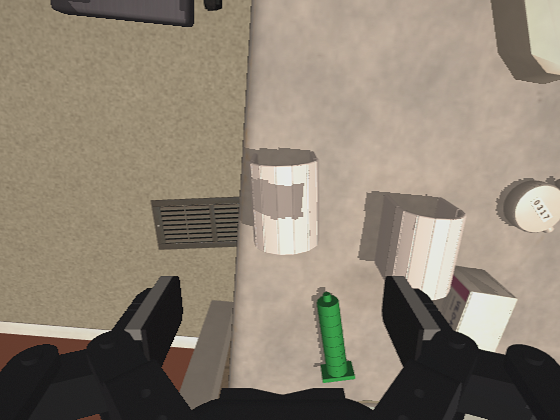

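```bash
python3 - <<'E'
from h import *
print(ray('wrist',284,160,65),ray('wrist',287,253,65))
E
```

```text
[ 423.91304336 -370.06818399   65.        ] [ 433.41773923 -442.31238823   65.        ]
```

Emit:
move_arm(plan=[0.03, 0.02, 0.7, 0, 0, 0, 0.03, 0.02, 1, 0, 0, 0, 0.03, 0.02, 1, 0, 0, 0])

```text
clock: 37.17
ee_pos: [428.5, -407.2, 90.8]
ee_rot: [-0.001, 0.999, 0.048, -0.0]
contact_force: [0.7, -0.4, 1.6]
gripper_width: 0.999
```

Emit:
move_arm(plan=[0, 0, 0.5, 0, 0, 0, 0, 0, 0.85, 0, 0, 0, 0, 0, 0.98, 0, 0, 0, 0, 0, 0.98, 0, 0, 0])

```text
clock: 37.67
ee_pos: [429.3, -408.9, 13.9]
ee_rot: [0.001, 0.999, 0.048, 0.001]
contact_force: [-0.1, 0.6, 0.8]
gripper_width: 1.002
```

Emit:
move_arm(plan=[0, 0, 0, 0, 0, 0, 0, 0, 0, 0, 0, 0, 0, 0, 0, 0, 0, 0, 0, 0, 0, 0, 0, 0], jaw=1)

```text
clock: 38.17
ee_pos: [429.5, -409.5, 14.2]
ee_rot: [0.001, 0.999, 0.048, 0.001]
contact_force: [-0.6, 0.2, 6.3]
gripper_width: 0.625
```

```bash
python3 - <<'E'
from h import *
go(428.5,-407,100,5.5); snap('wrist','w28')
E
```

```text
clk 38.17 pos [ 429.5 -409.5   14.2] yaw 5.5 F [-0.6  0.2  6.3] w 0.625
shift [-0.007 -0.03  -1.072] turn [ 0.001 -0.001 -0.   ] calls 2
```

View pics/w28.png

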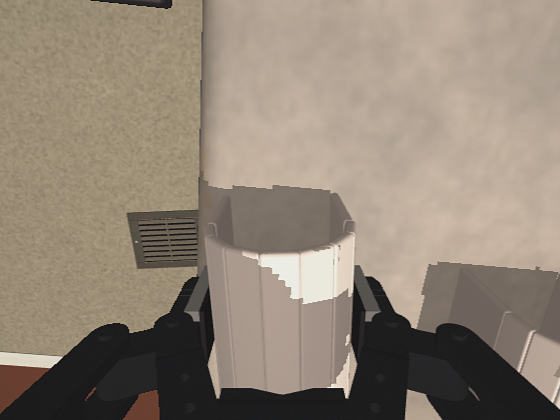

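Emit:
move_arm(plan=[0, 0, -0.3, 0, 0, 0, 0, 0, -0.8, 0, 0, 0, 0, 0, -1, 0, 0, 0, 0, 0, -1, 0, 0, 0])

```text
clock: 38.72
ee_pos: [429.0, -409.0, 93.0]
ee_rot: [0.001, 0.999, 0.048, 0.001]
contact_force: [1.1, 0.3, -1.4]
gripper_width: 0.623
```

```bash
python3 - <<'E'
from h import *
go(350,-330,150,0); snap('wrist','w29')
for v in (248,250,252): print(tool(282,v,-51))
E
```

```text
clk 38.73 pos [ 429. -409.   93.] yaw 5.5 F [ 1.1  0.3 -1.4] w 0.623
shift [-0.888 -1.076 -0.715] turn [ 0.001 -0.001  0.03 ] calls 2
[ 3.34254376e-03 -3.84213469e+01 -5.10000000e+01]
[ 4.17237975e-03 -3.77950032e+01 -5.10000000e+01]
[ 5.00547711e-03 -3.71661979e+01 -5.10000000e+01]
```

View pics/w29.png

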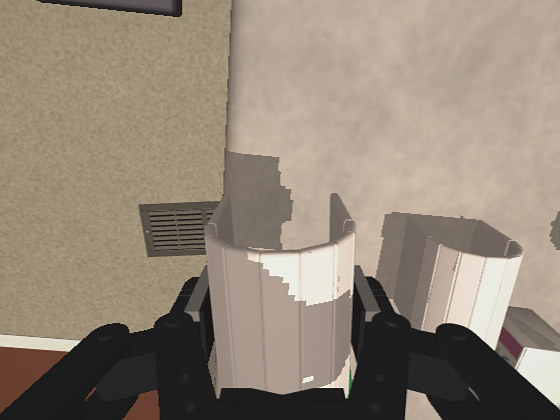

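Emit:
move_arm(plan=[-1, -0.9, -0.6, 0, 0, 0.043, -1, -0.9, -0.6, 0, 0, 0.043, -1, -0.9, -0.6, 0, 0, 0.043])

```text
clock: 39.15
ee_pos: [340.5, -343.3, 140.1]
ee_rot: [0.0, 1.0, -0.02, 0.0]
contact_force: [0.9, -0.1, -1.4]
gripper_width: 0.627
```

Emit:
move_arm(plan=[0, -1, -0.3, 0, 0, 0, 0, -1, -0.3, 0, 0, 0])

```text
clock: 39.4
ee_pos: [345.5, -262.9, 163.0]
ee_rot: [-0.001, 1.0, -0.019, -0.001]
contact_force: [0.6, -0.3, -0.4]
gripper_width: 0.62
```

Emit:
move_arm(plan=[0, -1, 0, 0, 0, 0, 0, -1, 0, 0, 0, 0])

```text
clock: 39.65
ee_pos: [348.5, -182.4, 162.5]
ee_rot: [-0.001, 1.0, -0.019, -0.001]
contact_force: [0.1, 0.3, -0.8]
gripper_width: 0.623
```

Emit:
move_arm(plan=[0, -1, 0, 0, 0, 0, 0, -1, 0, 0, 0, 0])

```text
clock: 39.9
ee_pos: [351.7, -102.8, 162.9]
ee_rot: [-0.001, 1.0, -0.019, -0.001]
contact_force: [0.5, -0.5, -1.3]
gripper_width: 0.623
```

Emit:
move_arm(plan=[0, -1, 0, 0, 0, 0, 0, -1, 0, 0, 0, 0])

```text
clock: 40.15
ee_pos: [354.9, -22.7, 163.0]
ee_rot: [-0.0, 1.0, -0.018, -0.001]
contact_force: [0.4, -0.4, -1.1]
gripper_width: 0.624
```

Emit:
move_arm(plan=[0, -1, 0, 0, 0, 0, 0, -1, 0, 0, 0, 0])

```text
clock: 40.4
ee_pos: [358.0, 57.5, 163.0]
ee_rot: [-0.0, 1.0, -0.018, -0.001]
contact_force: [0.4, 0.1, -0.3]
gripper_width: 0.628
```

```bash
python3 - <<'E'
from h import *
go(459,370,150,-2.3); snap('wrist','w30')
E
```

```text
clk 40.4 pos [358.   57.5 163. ] yaw -2.1 F [ 0.4  0.1 -0.3] w 0.628
shift [ 1.12  -3.95   0.161] turn [-0.     0.001  0.001] calls 4
```

View pics/w30.png

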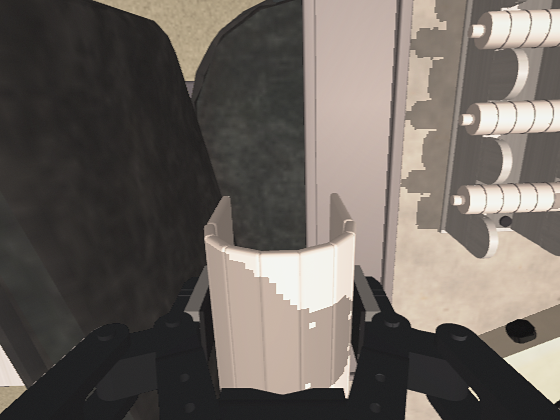

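Emit:
move_arm(plan=[0.3, -1, 0, 0, 0, 0, 0.3, -1, 0, 0, 0, 0])

```text
clock: 40.7
ee_pos: [385.8, 135.6, 162.9]
ee_rot: [0.0, 1.0, -0.019, -0.001]
contact_force: [0.7, -0.6, -0.5]
gripper_width: 0.621
```

Emit:
move_arm(plan=[0.3, -1, 0, 0, 0, 0, 0.3, -1, 0, 0, 0, 0])

```text
clock: 40.95
ee_pos: [413.1, 214.8, 162.4]
ee_rot: [0.0, 1.0, -0.019, -0.001]
contact_force: [0.6, -0.9, -1.1]
gripper_width: 0.625
```

Emit:
move_arm(plan=[0.3, -1, 0, 0, 0, 0, 0.3, -1, 0, 0, 0, 0, 0.3, -1, 0, 0, 0, 0])

```text
clock: 41.32
ee_pos: [439.8, 292.4, 162.1]
ee_rot: [0.001, 1.0, -0.019, -0.001]
contact_force: [-0.5, -0.4, -0.2]
gripper_width: 0.624
```

```bash
python3 - <<'E'
from h import *
go(462.4,388,150,-2.3); snap('wrist','w31')
E
```

```text
clk 41.33 pos [439.8 292.4 162.1] yaw -2.2 F [-0.5 -0.4 -0.2] w 0.624
shift [ 0.236 -1.205  0.149] turn [0.001 0.001 0.001] calls 2
```

View pics/w31.png

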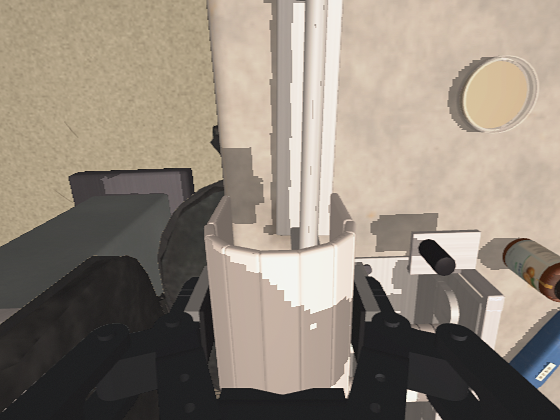

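```bash
python3 - <<'E'
from h import *
a=cv2.imread('pics/w31.png')
cv2.imwrite('pics/c14.png',cv2.resize(a[0:250,250:360],None,fx=2.4,fy=2.4,interpolation=cv2.INTER_CUBIC).copy())
E
```

```text
(no output)
```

View pics/c14.png

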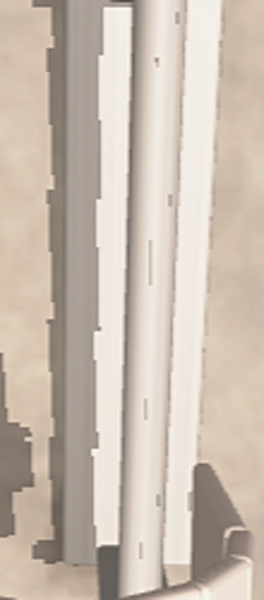

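```bash
python3 - <<'E'
from h import *
def c(u,v,z): return ray('wrist',250+(u+.5)/2.4-.5,(v+.5)/2.4-.5,z)
print(c(160,0+20,66),c(141,560,66)); print(c(133,20,66),c(187,20,66),c(121,560,66),c(162,560,66))
A=c(160,20,66);B=c(141,560,66);print(np.degrees(np.arctan2(A[0]-B[0],A[1]-B[1])), 'x at y=391',B[0]+(391-B[1])*(A[0]-B[0])/(A[1]-B[1]))
E
```

```text
[465.52457333 420.16476674  66.        ] [458.64950118 273.81376993  66.        ]
[458.73494681 420.42849003  66.        ] [472.31312759 419.90108509  66.        ] [452.51951326 274.04141792  66.        ] [465.08504787 273.57477447  66.        ]
2.689583586617934 x at y=391 464.1545117694622
```

Emit:
move_arm(plan=[0.2, -0.8, 0, 0, 0, 0.002, 0.2, -0.8, 0, 0, 0, 0.002])

```text
clock: 41.62
ee_pos: [458.1, 356.1, 161.8]
ee_rot: [0.001, 1.0, -0.023, -0.001]
contact_force: [0.0, 0.1, -1.4]
gripper_width: 0.622
```

```bash
python3 - <<'E'
from h import *
go(462.9,388,115,-2.5)
E
```

```text
clk 41.62 pos [458.1 356.1 161.8] yaw -2.6 F [ 0.   0.1 -1.4] w 0.622
shift [ 0.044 -0.403  0.585] turn [ 0.001  0.001 -0.001] calls 1
```

Emit:
move_arm(plan=[0.044, -0.4, 0, 0, 0, 0, 0.044, -0.4, 0.3, 0, 0, 0, 0.044, -0.4, 0.58, 0, 0, 0, 0.044, -0.4, 0.58, 0, 0, 0])

```text
clock: 42.12
ee_pos: [462.4, 385.1, 115.9]
ee_rot: [0.001, 1.0, -0.024, -0.002]
contact_force: [0.1, 0.8, -0.5]
gripper_width: 0.622
```

```bash
python3 - <<'E'
from h import *
go(462.9,388,25,-2.5); snap('wrist','w32')
E
```

```text
clk 42.12 pos [462.4 385.1 115.9] yaw -2.7 F [ 0.1  0.8 -0.5] w 0.622
shift [ 0.008 -0.04   1.136] turn [ 0.001  0.001 -0.001] calls 2
```

View pics/w32.png

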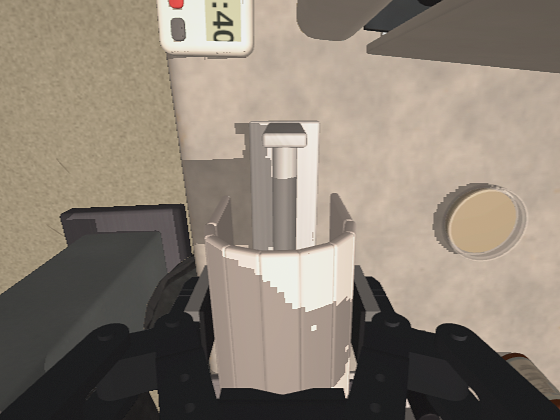

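Emit:
move_arm(plan=[0.01, -0.02, 0.2, 0, 0, 0, 0.01, -0.02, 0.4, 0, 0, 0, 0.01, -0.02, 0.6, 0, 0, 0, 0.01, -0.02, 0.8, 0, 0, 0, 0.01, -0.02, 0.8, 0, 0, 0])

```text
clock: 42.8
ee_pos: [462.8, 388.2, 51.5]
ee_rot: [0.001, 1.0, -0.023, -0.001]
contact_force: [0.1, -0.0, -0.4]
gripper_width: 0.62
```

Emit:
move_arm(plan=[0, 0, 0.1, 0, 0, 0, 0, 0, 0.2, 0, 0, 0, 0, 0, 0.28, 0, 0, 0, 0, 0, 0.33, 0, 0, 0, 0, 0, 0.33, 0, 0, 0])

```text
clock: 43.42
ee_pos: [463.6, 388.7, 27.0]
ee_rot: [0.0, 1.0, -0.023, -0.0]
contact_force: [0.0, 0.1, -0.1]
gripper_width: 0.625
```

Emit:
move_arm(plan=[0, 0, 0.02, 0, 0, 0, 0, 0, 0.035, 0, 0, 0, 0, 0, 0.035, 0, 0, 0])

```text
clock: 43.8
ee_pos: [463.8, 388.8, 24.5]
ee_rot: [-0.0, 1.0, -0.023, -0.0]
contact_force: [-0.4, 0.4, -0.7]
gripper_width: 0.626
```

Emit:
move_arm(plan=[0, 0, 0, 0, 0, 0, 0, 0, 0, 0, 0, 0, 0, 0, 0, 0, 0, 0, 0, 0, 0, 0, 0, 0], jaw=-0.8)

```text
clock: 44.3
ee_pos: [463.8, 388.9, 24.6]
ee_rot: [-0.0, 1.0, -0.023, 0.0]
contact_force: [0.7, -0.6, -0.7]
gripper_width: 0.897
```

Emit:
move_arm(plan=[0, 0, -0.3, 0, 0, 0, 0, 0, -0.7, 0, 0, 0, 0, 0, -1, 0, 0, 0])

```text
clock: 44.68
ee_pos: [464.0, 389.0, 106.1]
ee_rot: [-0.0, 1.0, -0.023, 0.001]
contact_force: [-0.1, -0.1, -0.7]
gripper_width: 0.899
```

Emit:
move_arm(plan=[0, 0, -0.7, 0, 0, 0, 0, 0, -0.7, 0, 0, 0, 0, 0, -0.7, 0, 0, 0])

```text
clock: 45.05
ee_pos: [463.6, 388.7, 160.1]
ee_rot: [0.0, 1.0, -0.023, -0.0]
contact_force: [-0.6, 0.3, -1.0]
gripper_width: 0.898
```

```bash
python3 - <<'E'
from h import *
go(380,310,190,0); snap('wrist','w33')
E
```

```text
clk 45.05 pos [463.6 388.7 160.1] yaw -2.6 F [-0.6  0.3 -1. ] w 0.898
shift [-0.999  1.031 -0.373] turn [ 0.     0.    -0.015] calls 2
```

View pics/w33.png

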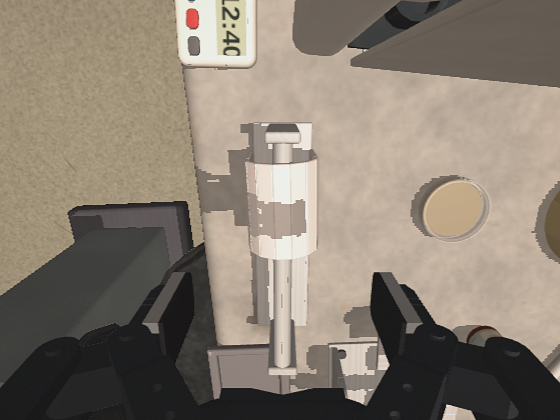

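Emit:
move_arm(plan=[-0.8, 1, -0.4, 0, 0, -0.015, -0.8, 1, -0.4, 0, 0, -0.015])

```text
clock: 45.35
ee_pos: [394.6, 310.4, 190.1]
ee_rot: [0.001, 1.0, 0.001, -0.002]
contact_force: [-0.7, -0.2, 1.0]
gripper_width: 0.897
```

Emit:
move_arm(plan=[-0.3, 1, 0, 0, 0, 0, -0.3, 1, 0, 0, 0, 0])

```text
clock: 45.6
ee_pos: [370.8, 229.5, 190.9]
ee_rot: [0.001, 1.0, -0.0, -0.001]
contact_force: [0.7, 0.6, 0.2]
gripper_width: 0.902
```

Emit:
move_arm(plan=[-0.2, 1, 0, 0, 0, 0, -0.2, 1, 0, 0, 0, 0])

```text
clock: 45.85
ee_pos: [355.2, 149.6, 191.0]
ee_rot: [0.001, 1.0, -0.0, -0.001]
contact_force: [0.7, 0.7, 0.5]
gripper_width: 0.899
```

Emit:
move_arm(plan=[0, 1, 0, 0, 0, 0, 0, 1, 0, 0, 0, 0])

```text
clock: 46.1
ee_pos: [355.7, 69.5, 191.1]
ee_rot: [0.0, 1.0, -0.001, -0.001]
contact_force: [-0.3, 0.8, -0.9]
gripper_width: 0.904
```

Emit:
move_arm(plan=[0, 1, 0, 0, 0, 0, 0, 1, 0, 0, 0, 0])

```text
clock: 46.35
ee_pos: [355.7, -10.5, 191.0]
ee_rot: [0.0, 1.0, -0.001, -0.001]
contact_force: [-0.1, 0.1, 0.1]
gripper_width: 0.901
```

Emit:
move_arm(plan=[0, 1, 0, 0, 0, 0, 0, 1, 0, 0, 0, 0])

```text
clock: 46.6
ee_pos: [355.7, -90.5, 191.0]
ee_rot: [-0.0, 1.0, -0.001, -0.001]
contact_force: [-0.4, -0.1, -0.2]
gripper_width: 0.894
```

Emit:
move_arm(plan=[0, 1, 0, 0, 0, 0, 0, 1, 0, 0, 0, 0])

```text
clock: 46.85
ee_pos: [355.7, -170.4, 190.8]
ee_rot: [-0.001, 1.0, -0.001, -0.001]
contact_force: [0.6, -0.1, 0.2]
gripper_width: 0.902
```

Emit:
move_arm(plan=[0, 1, 0, 0, 0, 0, 0, 1, 0, 0, 0, 0])

```text
clock: 47.1
ee_pos: [355.8, -250.2, 190.6]
ee_rot: [-0.001, 1.0, -0.001, -0.001]
contact_force: [-0.6, 0.6, 0.1]
gripper_width: 0.898
```

Emit:
move_arm(plan=[0, 1, 0, 0, 0, 0, 0, 1, 0, 0, 0, 0], jaw=-1)

```text
clock: 47.35
ee_pos: [356.2, -329.7, 190.8]
ee_rot: [-0.001, 1.0, -0.0, -0.001]
contact_force: [0.1, -0.2, 0.1]
gripper_width: 0.995
```

```bash
python3 - <<'E'
from h import *
go(430,-420,190,2.5)
E
```

```text
clk 47.35 pos [ 356.2 -329.7  190.8] yaw -0.0 F [ 0.1 -0.2  0.1] w 0.995
shift [0.923 1.128 0.006] turn [-0.001  0.001 -0.014] calls 2
```

Emit:
move_arm(plan=[0.8, 1, 0, 0, 0, -0.014, 0.8, 1, 0, 0, 0, -0.014])

```text
clock: 47.6
ee_pos: [421.9, -408.5, 191.1]
ee_rot: [-0.001, 1.0, 0.023, -0.001]
contact_force: [-0.2, -1.2, -0.1]
gripper_width: 0.998
```

Emit:
move_arm(plan=[0.9, 0.2, 0.2, 0, 0, 0, 0.9, 0.2, 0.2, 0, 0, 0, 0.9, 0.2, 0.2, 0, 0, 0])

```text
clock: 47.98
ee_pos: [494.0, -419.7, 175.2]
ee_rot: [-0.001, 1.0, 0.023, -0.001]
contact_force: [-0.5, 0.8, 0.0]
gripper_width: 0.996
```

```bash
python3 - <<'E'
from h import *
go(545,-436,150,2.5); snap('wrist','w34')
E
```

```text
clk 47.98 pos [ 494.  -419.7  175.2] yaw 2.7 F [-0.5  0.8  0. ] w 0.996
shift [0.628 0.233 0.314] turn [-0.001  0.001  0.001] calls 1
```

View pics/w34.png

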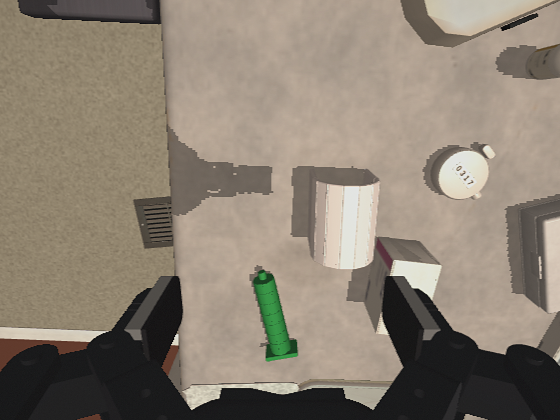

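```bash
python3 - <<'E'
from h import *
c=lambda u,v,z: ray('wrist',u,v,z).round(1)
print(c(347,184,65),c(344,268,65)); print([c(*q,48) for q in ((315,177),(379,177),(313,260),(375,262))]); print('carton',c(389,262,52),c(440,265,52),c(380,331,52),c(432,336,52))
E
```

```text
[ 541.4 -401.3   65. ] [ 546.4 -471.    65. ]
[array([ 518.9, -400.9,   48. ]), array([ 569.5, -398.5,   48. ]), array([ 522.8, -473.5,   48. ]), array([ 576.1, -472.8,   48. ])]
carton [ 586.7 -470.3   52. ] [ 630.2 -471.    52. ] [ 588.4 -539.7   52. ] [ 636.5 -542.8   52. ]
```

```bash
python3 - <<'E'
from h import *
go(545,-433,95,4)
E
```

```text
clk 48.02 pos [ 493.4 -420.2  176.5] yaw 2.6 F [-0.   0.5  0.1] w 1.003
shift [0.638 0.19  1.018] turn [-0.     0.    -0.008] calls 2
```

Emit:
move_arm(plan=[0.63, 0.195, 0.3, 0, 0, -0.007, 0.63, 0.195, 0.6, 0, 0, -0.007, 0.63, 0.195, 0.9, 0, 0, -0.007, 0.63, 0.195, 0.9, 0, 0, -0.007])

```text
clock: 48.52
ee_pos: [543.1, -433.6, 103.5]
ee_rot: [-0.001, 0.999, 0.033, -0.001]
contact_force: [0.7, 0.3, -0.8]
gripper_width: 1.0
```

```bash
python3 - <<'E'
from h import *
go(545,-433,14,4); snap('wrist','w35'); snap('scene','s2')
E
```

```text
clk 48.52 pos [ 543.1 -433.6  103.5] yaw 3.8 F [ 0.7  0.3 -0.8] w 1.0
shift [ 0.027 -0.003  1.119] turn [-0.001  0.001 -0.001] calls 2
```

View pics/w35.png

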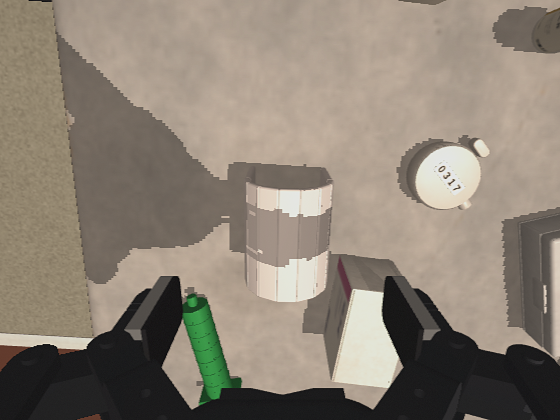

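View pics/s2.png

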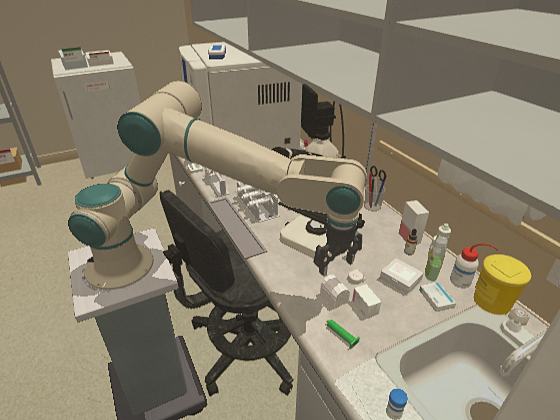

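Emit:
move_arm(plan=[0.027, 0, 0.4, 0, 0, 0, 0.027, 0, 0.6, 0, 0, 0, 0.027, 0, 0.6, 0, 0, 0])

```text
clock: 49.0
ee_pos: [546.3, -433.7, 56.0]
ee_rot: [-0.001, 0.999, 0.034, -0.001]
contact_force: [-0.7, 1.0, -0.0]
gripper_width: 1.004
```

Emit:
move_arm(plan=[0, 0, 0.25, 0, 0, 0, 0, 0, 0.45, 0, 0, 0, 0, 0, 0.52, 0, 0, 0, 0, 0, 0.52, 0, 0, 0])

```text
clock: 49.5
ee_pos: [546.7, -433.8, 14.1]
ee_rot: [-0.0, 0.999, 0.034, -0.0]
contact_force: [-0.0, -0.3, -0.6]
gripper_width: 0.997
```

Emit:
move_arm(plan=[0, 0, 0, 0, 0, 0, 0, 0, 0, 0, 0, 0, 0, 0, 0, 0, 0, 0, 0, 0, 0, 0, 0, 0], jaw=1)

```text
clock: 50.0
ee_pos: [547.4, -434.5, 16.2]
ee_rot: [0.001, 0.999, 0.034, 0.001]
contact_force: [0.4, 0.6, 6.2]
gripper_width: 0.619
```

Emit:
move_arm(plan=[0, 0, -0.3, 0, 0, 0, 0, 0, -0.8, 0, 0, 0, 0, 0, -1, 0, 0, 0, 0, 0, -1, 0, 0, 0])

```text
clock: 50.5
ee_pos: [547.2, -434.3, 95.6]
ee_rot: [0.001, 0.999, 0.034, 0.001]
contact_force: [0.7, 0.0, -1.3]
gripper_width: 0.621
```

```bash
python3 - <<'E'
from h import *
go(430,-430,150,0); snap('wrist','w36')
E
```

```text
clk 50.5 pos [ 547.2 -434.3   95.6] yaw 3.8 F [ 0.7  0.  -1.3] w 0.621
shift [-1.457 -0.151 -0.682] turn [ 0.    -0.     0.021] calls 2
```

View pics/w36.png

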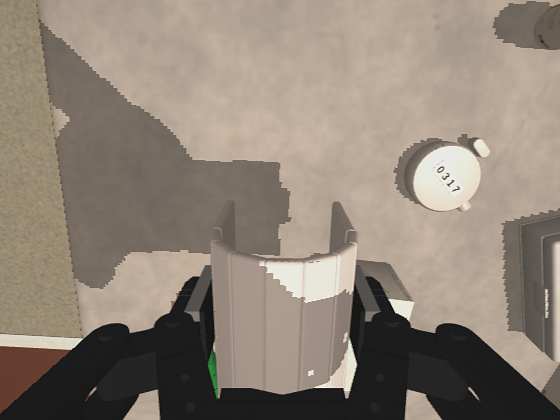

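Emit:
move_arm(plan=[-1, 0, -0.6, 0, 0, 0.035, -1, 0, -0.6, 0, 0, 0.035, -1, 0, -0.6, 0, 0, 0.035])

```text
clock: 50.92
ee_pos: [465.7, -439.9, 142.6]
ee_rot: [-0.0, 1.0, -0.022, -0.0]
contact_force: [-0.6, -0.4, -1.1]
gripper_width: 0.624
```

Emit:
move_arm(plan=[-1, -0.5, -0.1, 0, 0, 0, -1, -0.5, -0.1, 0, 0, 0])

```text
clock: 51.18
ee_pos: [387.0, -393.8, 146.9]
ee_rot: [-0.003, 1.0, -0.021, -0.002]
contact_force: [-0.2, -0.4, -0.8]
gripper_width: 0.626
```

Emit:
move_arm(plan=[-0.6, -1, 0, 0, 0, 0, -0.6, -1, 0, 0, 0, 0])

```text
clock: 51.42
ee_pos: [343.2, -311.3, 148.2]
ee_rot: [-0.002, 1.0, -0.021, -0.001]
contact_force: [0.2, 0.1, -0.1]
gripper_width: 0.62
```

```bash
python3 - <<'E'
from h import *
go(350,-330,150,-2.5); print(tool(282,258,-50),tool(282,256,-50))
E
```

```text
clk 51.42 pos [ 343.2 -311.3  148.2] yaw -2.4 F [ 0.2  0.1 -0.1] w 0.62
shift [ 0.095  0.229 -0.023] turn [-0.001  0.001  0.001] calls 1
[ 8.45309501e-03 -3.47739097e+01 -5.00000000e+01] [ 7.60089082e-03 -3.54171364e+01 -5.00000000e+01]
```

Emit:
move_arm(plan=[0, -1, -0.2, 0, 0, 0, 0, -1, -0.2, 0, 0, 0])

```text
clock: 51.68
ee_pos: [347.9, -231.5, 165.8]
ee_rot: [-0.001, 1.0, -0.02, -0.001]
contact_force: [1.3, -0.4, 0.0]
gripper_width: 0.624
```

Emit:
move_arm(plan=[0, -1, 0, 0, 0, 0, 0, -1, 0, 0, 0, 0])

```text
clock: 51.92
ee_pos: [351.2, -151.8, 165.6]
ee_rot: [-0.001, 1.0, -0.02, -0.001]
contact_force: [0.0, 0.0, -1.9]
gripper_width: 0.622
```

Emit:
move_arm(plan=[0, -1, 0, 0, 0, 0, 0, -1, 0, 0, 0, 0])

```text
clock: 52.18
ee_pos: [354.5, -71.8, 165.6]
ee_rot: [-0.001, 1.0, -0.02, -0.001]
contact_force: [0.3, -0.0, -1.1]
gripper_width: 0.624
```

Emit:
move_arm(plan=[0, -1, 0, 0, 0, 0, 0, -1, 0, 0, 0, 0])

```text
clock: 52.42
ee_pos: [357.8, 8.3, 165.7]
ee_rot: [-0.0, 1.0, -0.019, -0.001]
contact_force: [0.6, 0.0, -0.2]
gripper_width: 0.624
```

Emit:
move_arm(plan=[0.2, -1, 0, 0, 0, 0, 0.2, -1, 0, 0, 0, 0])

```text
clock: 52.68
ee_pos: [377.4, 87.7, 165.5]
ee_rot: [-0.0, 1.0, -0.02, -0.001]
contact_force: [-0.6, -0.8, -1.1]
gripper_width: 0.625
```

Emit:
move_arm(plan=[0.3, -1, 0, 0, 0, 0, 0.3, -1, 0, 0, 0, 0])

```text
clock: 52.92
ee_pos: [405.0, 166.5, 165.1]
ee_rot: [0.0, 1.0, -0.02, -0.001]
contact_force: [-0.1, -0.6, -1.0]
gripper_width: 0.62
```

```bash
python3 - <<'E'
from h import *
go(459,303,150,-2.5)
E
```

```text
clk 52.92 pos [405.  166.5 165.1] yaw -2.3 F [-0.1 -0.6 -1. ] w 0.62
shift [ 0.608 -1.732  0.186] turn [0.    0.001 0.001] calls 2
```

Emit:
move_arm(plan=[0.3, -0.9, 0, 0, 0, 0, 0.3, -0.9, 0, 0, 0, 0])

```text
clock: 53.18
ee_pos: [431.9, 237.3, 164.4]
ee_rot: [0.001, 1.0, -0.02, -0.002]
contact_force: [-0.0, -1.2, -0.8]
gripper_width: 0.622
```

Emit:
move_arm(plan=[0.3, -0.83, 0, 0, 0, 0, 0.3, -0.83, 0.2, 0, 0, 0, 0.3, -0.83, 0.5, 0, 0, 0, 0.3, -0.83, 0.5, 0, 0, 0])

```text
clock: 53.68
ee_pos: [457.3, 298.7, 123.6]
ee_rot: [0.002, 1.0, -0.022, -0.003]
contact_force: [-1.0, -0.4, -0.8]
gripper_width: 0.622
```

```bash
python3 - <<'E'
from h import *
go(459,303,26,-2.5); snap('wrist','w37')
E
```

```text
clk 53.67 pos [457.3 298.7 123.6] yaw -2.5 F [-1.  -0.4 -0.8] w 0.622
shift [ 0.026 -0.059  1.22 ] turn [0.001 0.002 0.   ] calls 2
```

View pics/w37.png

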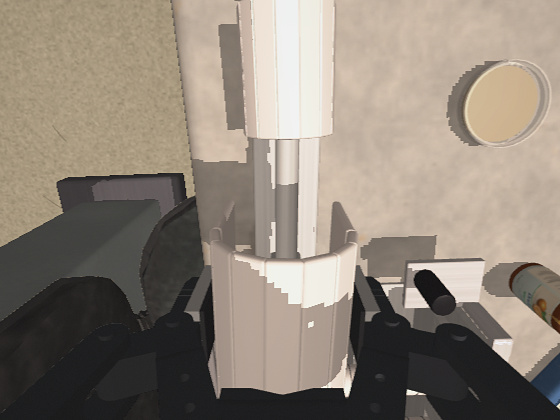

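Emit:
move_arm(plan=[0.035, -0.03, 0.2, 0, 0, 0, 0.035, -0.03, 0.4, 0, 0, 0, 0.035, -0.03, 0.6, 0, 0, 0, 0.035, -0.03, 0.8, 0, 0, 0, 0.035, -0.03, 0.8, 0, 0, 0])

```text
clock: 54.35
ee_pos: [460.6, 301.8, 61.0]
ee_rot: [0.001, 1.0, -0.021, -0.001]
contact_force: [0.9, 0.1, -0.9]
gripper_width: 0.623
```

Emit:
move_arm(plan=[0, 0, 0.1, 0, 0, 0, 0, 0, 0.2, 0, 0, 0, 0, 0, 0.3, 0, 0, 0, 0, 0, 0.38, 0, 0, 0, 0, 0, 0.38, 0, 0, 0])

```text
clock: 54.98
ee_pos: [461.2, 302.1, 31.8]
ee_rot: [0.0, 1.0, -0.021, -0.001]
contact_force: [-0.2, -0.3, -1.3]
gripper_width: 0.626
```

Emit:
move_arm(plan=[-0.01, 0, 0.03, 0, 0, 0, -0.01, 0, 0.06, 0, 0, 0, -0.01, 0, 0.085, 0, 0, 0, -0.01, 0, 0.085, 0, 0, 0])

```text
clock: 55.48
ee_pos: [460.9, 302.4, 26.1]
ee_rot: [-0.0, 1.0, -0.021, 0.0]
contact_force: [-0.7, -1.1, 2.0]
gripper_width: 0.623
```

Emit:
move_arm(plan=[0, 0, 0, 0, 0, 0, 0, 0, 0, 0, 0, 0, 0, 0, 0, 0, 0, 0, 0, 0, 0, 0, 0, 0], jaw=-0.8)

```text
clock: 55.98
ee_pos: [460.8, 302.4, 25.7]
ee_rot: [-0.0, 1.0, -0.021, 0.0]
contact_force: [0.2, -0.2, 0.1]
gripper_width: 0.901
```

Emit:
move_arm(plan=[0, 0, -0.3, 0, 0, 0, 0, 0, -0.7, 0, 0, 0, 0, 0, -1, 0, 0, 0])

```text
clock: 56.35
ee_pos: [461.0, 302.5, 107.1]
ee_rot: [-0.0, 1.0, -0.021, 0.0]
contact_force: [0.6, 0.2, 0.9]
gripper_width: 0.898
```

Emit:
move_arm(plan=[-0.2, 0, -1, 0, 0, 0, -0.2, 0, -1, 0, 0, 0, -0.2, 0, -1, 0, 0, 0])

```text
clock: 56.72
ee_pos: [445.2, 303.4, 187.0]
ee_rot: [-0.001, 1.0, -0.021, 0.001]
contact_force: [-0.1, 1.2, -1.4]
gripper_width: 0.897
```

Emit:
move_arm(plan=[-0.6, 0, -0.4, 0, 0, 0, -0.6, 0, -0.4, 0, 0, 0, -0.6, 0, -0.4, 0, 0, 0])

```text
clock: 57.1
ee_pos: [396.7, 304.7, 215.6]
ee_rot: [0.001, 1.0, -0.021, -0.001]
contact_force: [-0.3, 0.3, -0.1]
gripper_width: 0.899
```

```bash
python3 - <<'E'
from h import *
go(459,303,26,-2.5); snap('wrist','w38'); a=snap('top','t1')
cv2.imwrite('pics/c15.png',cv2.resize(cv2.cvtColor(a,4)[130:275,100:490],None,fx=2.05,fy=2.05,interpolation=cv2.INTER_CUBIC))
E
```

```text
clk 57.1 pos [396.7 304.7 215.6] yaw -2.5 F [-0.3  0.3 -0.1] w 0.899
shift [ 0.784 -0.016  2.369] turn [0.001 0.001 0.   ] calls 3
```

View pics/w38.png

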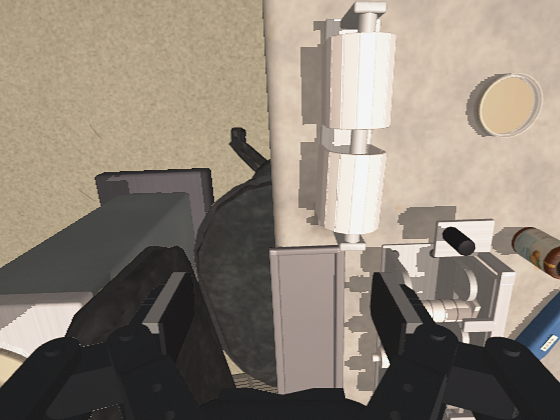

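View pics/c15.png

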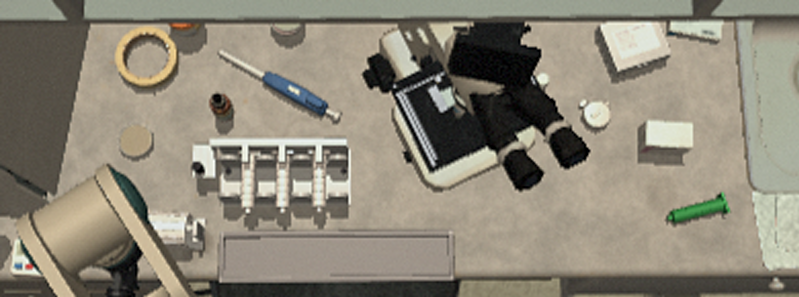

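Emit:
move_arm(plan=[0.9, 1, -0.1, 0, 0, 0, 0.9, 1, -0.1, 0, 0, 0, 0.9, 1, -0.1, 0, 0, 0])

```text
clock: 57.58
ee_pos: [467.0, 219.6, 224.3]
ee_rot: [0.001, 1.0, -0.024, -0.001]
contact_force: [-0.1, 0.8, -0.6]
gripper_width: 0.899
```

```bash
python3 - <<'E'
from h import *
go(459,303,226,-2.5); a=snap('wrist','w39')
cv2.imwrite('pics/c16.png',cv2.resize(cv2.cvtColor(a,4)[120:400,210:440],None,fx=2.1,fy=2.1,interpolation=cv2.INTER_CUBIC))
for y in (174.8,116.8,58.8): print(y,proj('wrist',[558.5,y+.5,86]),'barrel tip',proj('wrist',[536-53,y,56]),'flange',proj('wrist',[578.5,y,67]))
E
```

```text
clk 57.58 pos [467.  219.6 224.3] yaw -2.7 F [-0.1  0.8 -0.6] w 0.899
shift [-0.15  -1.037 -0.022] turn [ 0.     0.001 -0.001] calls 2
174.8 [390.24725735 241.08810905] barrel tip [301.81197781 232.16636182] flange [406.00389585 232.4736629 ]
116.8 [386.93698111 298.90187044] barrel tip [303.34954931 285.53945653] flange [402.02460576 287.71774706]
58.8 [383.98033823 350.53944781] barrel tip [304.73610544 333.67041582] flange [398.44926832 337.35379729]
```

View pics/w39.png

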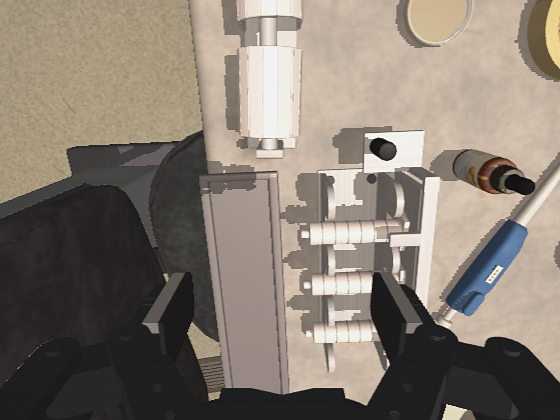

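View pics/c16.png

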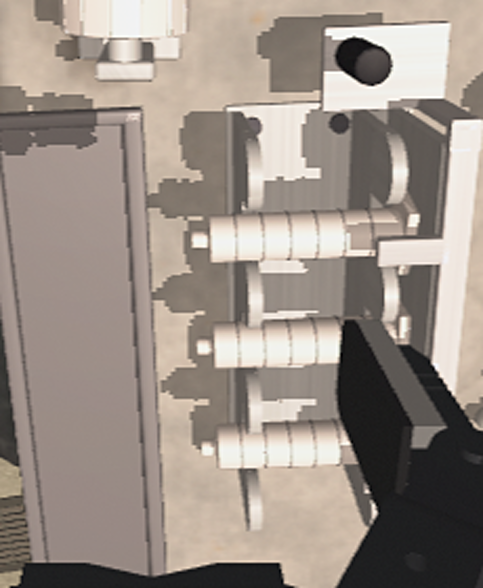

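```bash
python3 -c "
from h import *
print(manip.job_done())"
```

```text
the job is handed in; nothing more can be done
None
```

The job is handed in at about 58 s on the clock. I opened the keeper and lowered all three barrels into their own slots, flange behind the plate. I then closed the keeper over them and hung both splints side by side astride the bar.

- **Barrels:** in the last wrist picture the nozzle tips lie within about 2 pixels (roughly 2 mm) of where fully seated barrels should show. The right-hand flange was hidden by a finger in that picture, but an earlier one showed it in the gap.
- **Keeper:** the left tab, the only one visible then, was within about 1 pixel of where it should be when closed.
- **Splints:** both hang on the bar with the channel along it. I judged this by eye from the wrist pictures and did not measure their positions.
- **Other things:** the bystanders in view looked unmoved in the final top picture. The timer is at the edge of that crop, partly behind the arm, but looked in place in an earlier picture. At hand-in the gripper was open and clear above the worktop, with no contact force.

The only disagreement I found was about 1 mm sideways in the wrist camera between opposite viewing directions. I allowed for it when placing things. No grip slip or knocked barrel showed up in any check.

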